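# Lever a printer's drive base up onto its spring props

### The arm

A 7-joint arm with a two-finger parallel gripper is mounted at the origin on the work surface. World frame = base frame: x ahead of the robot, y to its left, z up, the work surface at z = 0. Lengths are in m, angles in rad, forces in N, time in s.
With the tool pointing down it reaches from about 0.4 to 0.85 m from the base axis. Payload 4.5 kg.
Tool frame: the origin (TCP) lies between the finger pads; the fingertips stand 19 mm ahead of it and the grasp point (between the pads) is the TCP (r.tips_ahead is the distance from the TCP to the fingertips, in m); z points along the fingers, y is the line along which they close (so a half turn about z gives the same grasp; the last joint's range is limited). The gripper opens to 88 mm and grips with 3 to 60 N. Pads are 18 mm wide; open, the fingers measure 123 mm over their backs; the gripper's body (75 mm by 187 mm) begins 45 mm behind the grasp point.
Start: joints at [1.266, 0.689, -0.195, 1.565, 0.157, 0.902, -0.215], TCP at [0.208, -0.589, 0.229] pointing down, gripper open.
Joint ranges: [-3.01, 3.01], [-0.46, 2.08], [-1.47, 1.51], [0.13, 2.56], [-1, 4.14], [0.04, 2.09], [-2.66, 2.66]. Speed limits (rad/s): [2.57, 2.57, 3.14, 3.14, 3.14, 3.14, 3.14].

### API

Orientations are given as a unit quaternion [x, y, z, w].
In Python, from plant import r, cams, models gives the robot as it stands. The module is installed in compiled form; this text tells all that it offers.
- The arm moves only by the tool jog_arm, never from a script. Its arguments are lists of equal length, an entry for each row: "turn": the turn, a rotation vector about the tool's x, y, z in rad, a list of three; "translation": the shift along the tool's x, y, z in m, a list of three; "grip": the closure, from 0 (fully open) to 1 (shut). In form: {"turn": [[ax, ay, az], ...], "translation": [[tx, ty, tz], ...], "grip": [grip, ...]}. A call has 1 to 20 rows; each row is the pose to reach, as a shift and turn from the pose commanded when the call began, along the tool's axes at that moment; what a row does not reach only later rows make up. A row lasts 1/8 s, in which the tool goes at most 62.5 mm and 10.7 degrees, less where a joint would pass 70% of its speed; a pose out of reach is approached as far as the arm can. A call with a gripper value outside its range is refused whole. The fingers move at their own pace and stop on an object; "force" is the grip in N (left out, the last holds). Time passes only in rows, so rows that repeat a pose let the fingers close. It gives the time, the measured TCP pose, the force, the opening and the grip force at its end, in the units of the state.
- r.get_state(): the state, without advancing time (a new reading comes with each control period).
- cams.snapshot(name): name is "scene" or "side" or "wrist"; returns the picture (400x640x3 uint8, red, green, blue); there is no depth.
- cams.camera_params(name): a dict with "fx", "fy", "cx", "cy" (pixels), "eye" and "orientation" of the camera in the world. Camera axes: x right, y up, looking along -z (the intrinsics and any distortion apply to the point x, -y, -z); pixel columns grow to the right and rows downward; lengths in m; the calibration is good to about 2 mm. A picture is of the moment at which its call begins: read the wrist's pose just before it. camera_params takes no time and is no camera call; for the wrist camera it gives the pose at the moment of the call.
- r.finish_job(): hands the job in; it is judged then, once.
Trained networks look in the newest picture that a camera, given by its name, has taken for a name from the list of things; names that differ only in an ending like _2 or _b are one class to them, and where a whole thing is asked for, a point or a joint stands for the part that bears it (a point fixed in the world has none). Each returns a list of dicts, best first, with "p" (0 to 1); they miss things now and then, are a little off and sometimes report something else, mostly with a low value. They report only what shows in the picture. A call takes as long as a camera call. They do not tell look-alikes from the thing itself.
- models.find_in(camera, name): "position" ([x, y, z] in m, in world coordinates, good to about 4 mm: the middle of the surface that is visible of it).
- models.masks_of(camera, name): "pixels" (400x640 bool, what is visible of it).
- models.place_of(camera, name): "position" ([x, y, z] in m, in world coordinates, good to about 4 mm: a listed point, or the origin of a listed thing).
The state is a dict: "clock": time; "q": joint angles; "qd": joint speeds; "joint_torque": joint torques, N m; "tool_pos": TCP position; "eef_rot": TCP orientation; "contact_force": force on the tool from outside, world axes, zero at the start; "moment": the same for the moment, N m; "opening": opening from 0.0 (shut) to 1.0 (fully open); "finger_force": force on a finger pad.
Only numpy, scipy, OpenCV 4.12 (cv2) and the standard library are available. Lean on these libraries where they do the work, as an engineer would, in place of code of your own. Each camera call takes 0.05 s, during which the arm holds its last target. There are 200 camera calls.

### The job

Lever up the front of the heavy drive base with the pry bar: lay the bar over the fulcrum block with its tip gently pushed home in the base's pocket, and press the handle end down slowly, stopping as soon as both spring props have slid in underneath so that the base is not forced up against its hold-down lugs. Then let the base down gently onto the props, draw the bar out and lay it back on its wooden rest. Do not touch the base with the gripper, and leave the jar, screwdriver and bearing where they are.

Things in the scene. Friction and masses are not known exactly. Their poses are not given: they have to be found in the camera images.
- bar_mid (a point): Steel pry bar, a straight flat bar 300 long, 24 wide, 10 thick, 0.5 kg, centre of mass at this point (its very centre). Its x axis runs along the bar to the thinned tip (last 15 mm only 6 thick, stepped on the underside); the handle end with a flush dark rubber sleeve is at x = -150 mm. z is up through its thickness. Starts on the wooden rest.
- bar_tip (a point): Centre of the bar's tip end, 150 mm along x from the bar's centre; same axes.
- rest_top (a point): Wooden bar rest fixed on the bench: two battens 30 high, 22 thick and 90 wide, 180 mm apart between centres along its x axis, open between them except a 6 mm high strip on the bench. This point is midway between the battens at the height of their tops; the lying bar's centre is 5 mm above it, with the bar along x.
- plate_front (a point): Point on top of the fixed 6 mm steel service plate, below the middle of the base's front face; x points horizontally under the base (the direction in which the bar is pushed in), z up. The plate reaches 85 mm in front of this point, is 176 wide, and carries the two prop housings (55 long, 22 wide, 30 to 35 high above the plate, at 45 mm either side, 15 to 70 mm in front of the face), a low cleat behind the base, and the lugs.
- base: Heavy (about 3.2 to 5 kg) loose black drive base, 180 long (x), 130 wide, 110 high, with a motor on top to 222 mm at the rear. Origin: centre of its underside; x points from its front face to the rear. It tips up about its rear lower edge. A pocket opens in the front face: 44 wide, 32 high, 35 deep, its ceiling 76 mm and its floor 44 mm above the underside.
- pocket (a point): Middle of the pocket's mouth in the base's front face, 60 mm above the base's underside, 16 mm below the pocket's ceiling; x points into the pocket. Levering the base up takes roughly 8 to 24 N at the bar's handle end; as it tips, the pocket moves several mm away from the fulcrum and drags the bar along a little.
- cover: Thin aluminium bearing cover that forms the back wall of the pocket; origin 37 mm in from the mouth, its near face 35 mm in. Delicate: the bar may touch it only gently (keep well under 30 N).
- nose (a point): Top of the fulcrum block's round steel nose (20 mm diameter, across the bar, axis along this point's y), 60 mm above the plate, fixed on the plate 38 to 54 mm in front of the base. Two cheeks 36 mm apart, rising 11 mm above the nose, keep the bar from sliding sideways. A bar lying level on the nose has 6 mm of play to the pocket's ceiling; left alone it tips handle-down until its tip rests on the ceiling.
- lugs: Two steel hold-down lugs fixed to the plate over the side flanges of the base at its front corners. They stop the base when its front edge has risen 1 to 2 mm more than the props need; a light touch is allowed, but not over 8 N. Origin: as plate_front, but 0 to 5 mm higher with the shims under the props and lugs.
- prop_a (a joint): Spring prop on the +y side (of plate_front): a steel tongue, its top 9 to 14 mm above the plate (shimmed differently each time, both alike), pressed against the front face of the base by a 5 N spring. 0 = out, about 0.018 m = fully in under the base. It snaps in when the front edge has risen about 1 mm more than the tongue's height.
- prop_b (a joint): The same spring prop on the -y side.
- grease: Bystander: closed jar, 60 mm diameter, 70 high; origin at the centre of its underside.
- driver: Bystander: screwdriver lying on the bench.
- bearing: Bystander: steel ball bearing, 44 mm diameter, 12 high, lying flat.
Things that resemble listed ones, but are neither listed nor needed, are in the scene too. There is more than one size of the part that bears rest_top; the job needs the smallest.

How it is judged:
By the outcome, as a careful person would: the job done as asked, in the order asked, and still so for the second after the job is handed in, with the robot touching nothing.
It also fails if it takes over 72 s, if anything falls off the work surface, if the arm or the gripper's body presses on something with over 40 N, if the wrist force passes 120 N, or if a joint passes its speed limit or range.

## Working session

There is one attempt and no reset: what is moved stays moved. The work goes in short steps, Python scripts to look and compute and a tool call to move; the robot and the scene stay as the last step left them, time stands still between calls to the robot, and variables do not carry over. Pictures are saved under pics/ and viewed, at most 10 in all, crops included, and the job is handed in when it is done.

Besides the shell and the picture viewer there is one more tool, called after "Call:" by a JSON object that holds its "op" and its "data", one argument or row to a line. jog_arm: Moves the arm, as the interface text tells. Its arguments: {"type":"object","properties":{"turn":{"type":"array"},"translation":{"type":"array"},"grip":{"type":"array"},"force":{"type":"number"}},"required":["turn","translation","grip"]}

```bash
mkdir -p pics
cat > h.py <<'E'
import numpy as np, cv2
from plant import r, cams, models
from scipy.spatial.transform import Rotation as R
def px(cam,p):
    c=cams.camera_params(cam); q=R.from_quat(c["orientation"]).inv().apply(np.array(p)-c["eye"])
    return c["cx"]+c["fx"]*q[0]/-q[2], c["cy"]-c["fy"]*q[1]/-q[2]
def ray(cam,u,v,z):
    c=cams.camera_params(cam); d=R.from_quat(c["orientation"]).apply([(u-c["cx"])/c["fx"],-(v-c["cy"])/c["fy"],-1])
    e=np.array(c["eye"]); return e+d*(z-e[2])/d[2]
def snap(cam,fn=None):
    im=cams.snapshot(cam)
    if fn: cv2.imwrite("pics/"+fn,im[:,:,::-1])
    return im
E
python3 - <<'E'
from h import *
np.set_printoptions(precision=3,suppress=True)
a=snap("scene");b=snap("side")
cv2.imwrite("pics/a.png",np.vstack([a,b])[:,:,::-1][:, :])
cv2.imwrite("pics/scene.png",a[:,:,::-1]);cv2.imwrite("pics/side.png",b[:,:,::-1])
for cam in("scene","side"):
    print(cam,{k:(np.round(v,3)) for k,v in cams.camera_params(cam).items()})
    for n in "bar_mid bar_tip rest_top plate_front pocket nose base grease driver bearing prop_a".split():
        print(n,[(np.round(d["position"],3),round(d["p"],2),np.round(px(cam,d["position"]))) for d in models.place_of(cam,n)][:4])
print(r.get_state())
E
```

```text
scene {'fx': np.float64(512.869), 'fy': np.float64(512.869), 'cx': np.float64(306.66), 'cy': np.float64(201.221), 'eye': array([ 0.795, -0.609,  1.17 ]), 'orientation': array([0.246, 0.071, 0.242, 0.936])}
bar_mid [(array([ 0.442, -0.166,  0.032]), 0.72, array([276., 233.]))]
bar_tip [(array([ 0.453, -0.018,  0.032]), 0.58, array([309., 190.])), (array([ 0.443, -0.166,  0.034]), 0.23, array([276., 233.]))]
rest_top [(array([ 0.218, -0.411,  0.04 ]), 0.96, array([141., 272.])), (array([0.209, 0.293, 0.041]), 0.88, array([288.,  75.])), (array([ 0.449, -0.155,  0.031]), 0.71, array([281., 231.])), (array([0.603, 0.031, 0.064]), 0.65, array([371., 193.]))]
plate_front [(array([0.602, 0.071, 0.008]), 0.9, array([375., 192.])), (array([ 0.426, -0.362,  0.003]), 0.59, array([228., 301.]))]
pocket [(array([0.602, 0.07 , 0.068]), 0.94, array([377., 181.]))]
nose [(array([0.605, 0.029, 0.062]), 0.9, array([371., 194.]))]
base [(array([0.607, 0.158, 0.005]), 0.97, array([390., 170.]))]
grease [(array([ 0.599, -0.387,  0.002]), 0.83, array([286., 346.]))]
driver [(array([ 0.437,  0.259, -0.004]), 0.89, array([351., 122.]))]
bearing [(array([ 0.423, -0.366,  0.007]), 0.49, array([226., 301.]))]Traceback (most recent call last):
  File "<stdin>", line 9, in <module>
ValueError: it knows: bar_mid, bar_tip, base, bearing, cover, driver, grease, lugs, nose, plate_front, pocket, rest_top
```

View pics/scene.png

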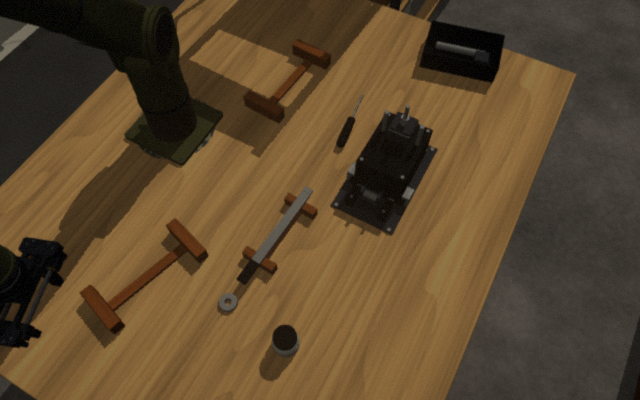

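View pics/side.png

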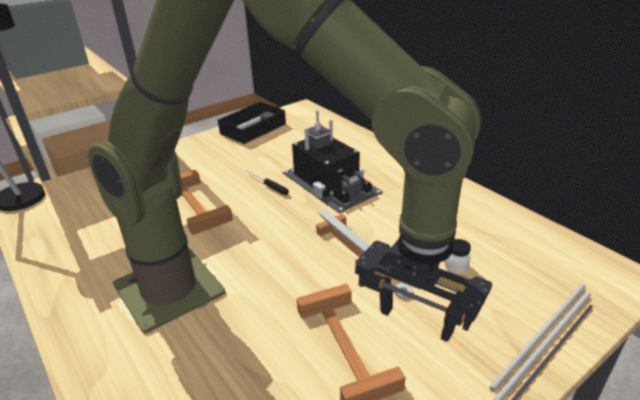

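The scene picture shows three rests: (145,275) and (288,80) are both large. The smallest is at (281,231) and carries the bar, with its handle at (245,275) and tip at (308,190). The base is at (390,165), with the fulcrum in front of it at (371,192). Next I'll confirm this in an enlarged crop and measure yaw.

Run:
```python
from h import *
np.set_printoptions(precision=4,suppress=True)
im=snap("scene")
c=cv2.resize(im[90:310,200:450],None,fx=2.7,fy=2.7,interpolation=cv2.INTER_CUBIC)
cv2.imwrite("pics/crop1.png",np.clip(c[:,:,::-1].astype(float)*1.8,0,255).astype(np.uint8))
for n,z in(("bar_mid",.040),("rest_top",.03),("plate_front",.006),("nose",.06),("base",.1)):
    for m in models.masks_of("scene",n)[:3]:
        ys,xs=np.nonzero(m["pixels"])
        P=np.array([ray("scene",x,y,z)[:2] for x,y in zip(xs,ys)],np.float32)
        (cx,cy),wh,ang=cv2.minAreaRect(P*1000)
        print(n,round(m["p"],2),len(xs),"rect c",cx,cy,"wh",np.round(wh),"ang",round(ang,1))
for k in range(2):
  snap("scene")
  for n in("bar_mid","bar_tip","pocket","nose","base","rest_top","plate_front","cover","lugs"):
    print(n,[(d["position"],round(d["p"],2)) for d in models.place_of("scene",n)][:4])
print(cams.camera_params("wrist")); print(r.get_state())
```

```text
bar_mid 0.68 1098 rect c 444.1886291503906 -168.11354064941406 wh [297.  27.] ang 86.5
rest_top 0.76 1807 rect c 211.7960662841797 288.5855712890625 wh [307. 146.] ang 86.1
rest_top 0.69 795 rect c 450.83184814453125 -156.71527099609375 wh [209.  98.] ang 86.1Traceback (most recent call last):
  File "<stdin>", line 9, in <module>
  File "h.py", line 8, in ray
    c=cams.camera_params(cam); d=R.from_quat(c["orientation"]).apply([(u-c["cx"])/c["fx"],-(v-c["cy"])/c["fy"],-1])
ValueError: time passes only in moves, steps and waits
```

View pics/crop1.png

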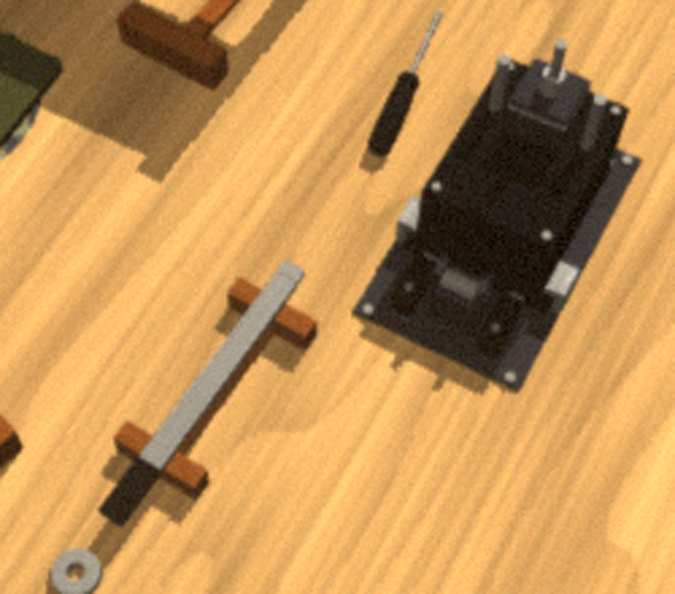

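The crop shows the smallest rest, about 200 x 90 mm, carrying the bar: battens at crop (160,460) and (270,310), tip at (290,270), sleeve at (130,490). The nose is the light spot at crop (460,282), the housings are at (408,285) and (497,325), and the lugs at (410,212) and (562,278).

```bash
cat > h.py <<'E'
import numpy as np, cv2
from plant import r, cams, models
from scipy.spatial.transform import Rotation as R
np.set_printoptions(precision=4,suppress=True)
def px(c,P):
    q=R.from_quat(c["orientation"]).inv().apply(np.atleast_2d(P)-c["eye"])
    return np.c_[c["cx"]+c["fx"]*q[:,0]/-q[:,2], c["cy"]-c["fy"]*q[:,1]/-q[:,2]]
def ray(c,u,v,z):
    u,v=np.atleast_1d(u),np.atleast_1d(v)
    d=R.from_quat(c["orientation"]).apply(np.c_[(u-c["cx"])/c["fx"],-(v-c["cy"])/c["fy"],-np.ones(len(u))])
    e=np.array(c["eye"]); return e+d*((z-e[2])/d[:,2])[:,None]
def snap(cam,fn=None,gain=1.5):
    im=cams.snapshot(cam)
    if fn: cv2.imwrite("pics/"+fn,np.clip(im[:,:,::-1]*gain,0,255).astype(np.uint8))
    return im
def toolmove(pos,yawdeg,pitchdeg=0,cmd=None):
    """shift/turn from current pose to tool-down pose; tool x along world heading yaw, pitched about tool y"""
    s=r.get_state(); p,q=(s["tool_pos"],s["eef_rot"]) if cmd is None else cmd
    R0=R.from_quat(q); y=np.radians(yawdeg)
    X=np.array([np.cos(y),np.sin(y),0]);Z=np.array([0,0,-1.]);Y=np.cross(Z,X)
    R1=R.from_matrix(np.c_[X,Y,Z])*R.from_euler('y',pitchdeg,degrees=True)
    return (R0.inv()*R1).as_rotvec(), R0.inv().apply(np.array(pos)-p), R1.as_quat()
def rects(cam,items):
    c=cams.camera_params(cam)
    for n,z in items:
        for m in models.masks_of(cam,n)[:3]:
            ys,xs=np.nonzero(m["pixels"]); P=ray(c,xs,ys,z)[:,:2].astype(np.float32)
            (cx,cy),wh,a=cv2.minAreaRect(P*1000); print(n,round(m["p"],2),len(xs),"c",round(cx),round(cy),"wh",np.round(wh),"ang",round(a,1))
def places(cam,names):
    for n in names: print(n,[(d["position"],round(d["p"],2)) for d in models.place_of(cam,n)][:4])
def st():
    s=r.get_state(); print("t",s["clock"],"p",np.array(s["tool_pos"]),"q",np.array(s["eef_rot"]),"F",np.array(s["contact_force"]),"M",np.array(s["moment"]),"op",s["opening"],"ff",s["finger_force"])
E
python3 - <<'E'
from h import *
st(); print(R.from_quat(r.get_state()["eef_rot"]).as_matrix())
snap("scene"); rects("scene",(("plate_front",.006),("base",.11),("nose",.06)))
places("scene",("pocket","nose","base","rest_top","plate_front","cover","lugs"))
for yaw in (86.5,-93.5): print(yaw,toolmove([.444,-.168,.25],yaw)[:2], toolmove([.6,-.1,.25],yaw)[:2])
w=cams.camera_params("wrist"); s=r.get_state(); R0=R.from_quat(s["eef_rot"])
print("wrist cam in tool", R0.inv().apply(np.array(w["eye"])-s["tool_pos"]), (R0.inv()*R.from_quat(w["orientation"])).as_matrix(), w["fx"],w["cx"])
E
```

```text
t 0.75 p [ 0.2077 -0.5895  0.2288] q [0.9857 0.1686 0.     0.    ] F [-0.1287  0.895  -0.7888] M [0.0379 0.0326 0.0486] op 0.9965060677716191 ff 0.0
[[ 0.9432  0.3323  0.    ]
 [ 0.3323 -0.9432 -0.0001]
 [ 0.      0.0001 -1.    ]]
plate_front 0.6 1535 c 604 130 wh [301. 176.] ang 89.8
base 0.65 4456 c 607 148 wh [148. 293.] ang 4.2
nose 0.6 511 c 606 15 wh [62. 68.] ang 2.4
pocket [([0.6038, 0.0715, 0.0648], 0.84)]
nose [([0.6049, 0.0285, 0.0658], 0.71)]
base [([0.6025, 0.1625, 0.0052], 0.69), ([0.451, -0.1553, 0.0291], 0.48)]
rest_top [([0.2194, -0.4068, 0.0466], 0.96), ([0.2072, 0.2909, 0.0419], 0.89), ([0.4503, -0.1534, 0.0309], 0.65)]
plate_front [([0.6051, 0.0675, 0.0078], 0.77)]
cover []
lugs [([0.605, 0.0693, 0.0096], 0.47)]
86.5 (array([ 0.0001,  0.0001, -1.1709]), array([ 0.3629, -0.319 , -0.0213])) (array([ 0.0001,  0.0001, -1.1709]), array([ 0.5326, -0.3313, -0.0213]))
-93.5 (array([ 0.0001, -0.0001,  1.9707]), array([ 0.3629, -0.319 , -0.0213])) (array([ 0.0001, -0.0001,  1.9707]), array([ 0.5326, -0.3313, -0.0213]))
wrist cam in tool [ 0.081   0.0009 -0.1576] [[ 0.0002  0.9492  0.3148]
 [ 1.     -0.0006  0.0011]
 [ 0.0012  0.3148 -0.9492]] 277.57678211618173 319.8690011978602
```

Call:
{"op": "jog_arm", "data": {
  "turn": [
    [0,0,-0.4],
    [0,0,-0.8],
    [0,0,-1.171],
    [0,0,-1.171],
    [0,0,-1.171],
    [0,0,-1.171],
    [0,0,-1.171],
    [0,0,-1.171],
    [0,0,-1.171],
    [0,0,-1.171],
    [0,0,-1.171],
    [0,0,-1.171]
  ],
  "translation": [
    [0.06,-0.05,0],
    [0.11,-0.1,0],
    [0.17,-0.15,0],
    [0.22,-0.2,0],
    [0.27,-0.25,0.02],
    [0.33,-0.29,0.04],
    [0.363,-0.319,0.06],
    [0.363,-0.319,0.06],
    [0.363,-0.319,0.06],
    [0.363,-0.319,0.06],
    [0.363,-0.319,0.06],
    [0.363,-0.319,0.06]
  ],
  "grip": [0.4,0.4,0.4,0.4,0.4,0.4,0.4,0.4,0.4,0.4,0.4,0.4],
  "force": 50
}}

```text
clock: 2.8
tool_pos: [0.4436, -0.1695, 0.169]
eef_rot: [0.729, 0.684, -0.0, 0.0]
contact_force: [-1.1, 0.2, 0.3]
opening: 0.603
finger_force: 0.0
```

Run:
```python
from h import *
st(); print(r.get_state()["q"])
snap("wrist","w1.png"); rects("wrist",(("bar_mid",.04),("rest_top",.03)))
places("wrist",("bar_mid","bar_tip","rest_top","plate_front","nose","pocket"))
```

```text
t 2.8 p [ 0.4436 -0.1695  0.169 ] q [ 0.7293  0.6842 -0.0001  0.0004] F [-1.0531  0.1641  0.2948] M [-0.0066 -0.0712 -0.0052] op 0.6029003853723813 ff 0.0
[ 0.5301  0.6195 -0.4131  2.0629  0.4652  0.5482 -0.281 ]
bar_mid 0.72 6501 c 442 -166 wh [299.  25.] ang 86.7
rest_top 0.97 966 c 253 -263 wh [ 42. 135.] ang 87.7
rest_top 0.61 2932 c 445 -152 wh [201.  90.] ang 85.5
bar_mid [([0.4437, -0.171, 0.0367], 0.7)]
bar_tip [([0.4492, -0.014, 0.0381], 0.61)]
rest_top []
plate_front []
nose []
pocket []
```

View pics/w1.png

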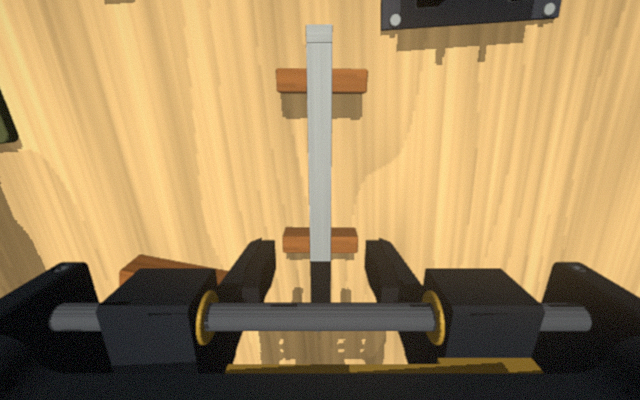

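The wrist view shows the bar running upright at column 320, tip at (319,30), with the battens at rows 80 and 240. It's centred between the fingers, so I'll descend and grip.

Call:
{"op": "jog_arm", "data": {
  "turn": [
    [0,0,0],
    [0,0,0],
    [0,0,0],
    [0,0,0],
    [0,0,0],
    [0,0,0],
    [0,0,0],
    [0,0,0],
    [0,0,0],
    [0,0,0],
    [0,0,0]
  ],
  "translation": [
    [0.002,0,0.05],
    [0.002,0,0.1],
    [0.002,0,0.126],
    [0.002,0,0.126],
    [0.002,0,0.126],
    [0.002,0,0.126],
    [0.002,0,0.126],
    [0.002,0,0.126],
    [0.002,0,0.126],
    [0.002,0,0.126],
    [0.002,0,0.126]
  ],
  "grip": [0.4,0.4,0.4,0.4,0.4,1,1,1,1,1,1],
  "force": 50
}}

```text
clock: 4.62
tool_pos: [0.4442, -0.166, 0.0427]
eef_rot: [0.728, 0.685, -0.0, -0.0]
contact_force: [-1.2, 0.0, -0.6]
opening: 0.008
finger_force: 0.0
```

Run:
```python
from h import *
st(); print(r.tips_ahead)
snap("wrist","w2.png"); rects("wrist",(("bar_mid",.04),)); places("wrist",("bar_mid","bar_tip"))
snap("side"); rects("side",(("bar_mid",.04),)); snap("scene"); rects("scene",(("bar_mid",.04),))
```

```text
t 4.625 p [ 0.4442 -0.166   0.0427] q [ 0.7283  0.6852 -0.     -0.    ] F [-1.1744  0.0261 -0.5678] M [-0.0264 -0.1115 -0.0124] op 0.0076520490825268345 ff 0.0
0.019
bar_mid 0.74 11517 c 444 -151 wh [233.  25.] ang 86.6
bar_mid [([0.443, -0.1693, 0.0367], 0.61)]
bar_tip []
bar_mid 0.61 598 c 439 -204 wh [229.  30.] ang 86.5
bar_mid 0.74 987 c 445 -170 wh [305.  30.] ang 86.7
```

View pics/w2.png

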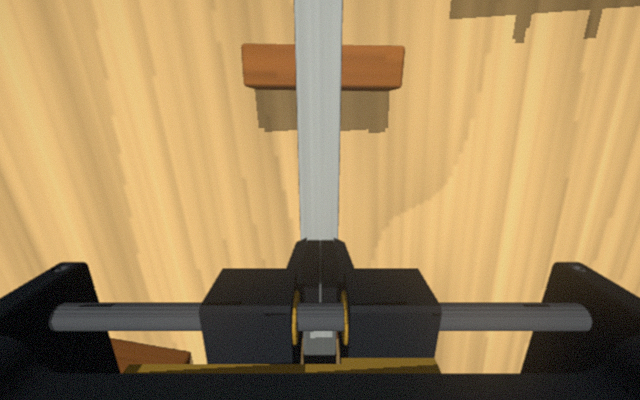

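Run:
```python
from h import *
s=r.get_state(); c=cams.camera_params("wrist"); T=R.from_quat(s["eef_rot"])
for d in ([0,0,0],[.009,0,0],[.009,0,.019],[.009,0,-.045],[0,0,.019],[0,0,-.045],[0,.012,0]):
    print(d,px(c,s["tool_pos"]+T.apply(d)))
im=cv2.imread("pics/w2.png"); cv2.imwrite("pics/w2c.png",cv2.resize(im[220:370,240:400],None,fx=4.5,fy=4,interpolation=cv2.INTER_CUBIC))
```

```text
[0, 0, 0] [[321.0455 242.9425]]
[0.009, 0, 0] [[321.0665 229.8773]]
[0.009, 0, 0.019] [[320.9514 218.3085]]
[0.009, 0, -0.045] [[321.467  270.1372]]
[0, 0, 0.019] [[320.934  230.3223]]
[0, 0, -0.045] [[321.4306 286.5617]]
[0, 0.012, 0] [[340.0785 242.9441]]
```

View pics/w2c.png

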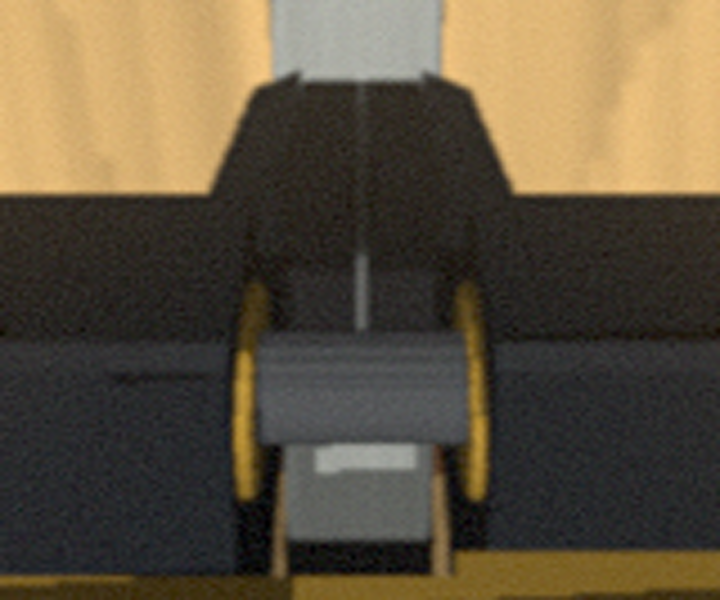

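The crop shows the shut fingertips at row 240, sitting above the bar rather than around it. They are shorter than the nominal TCP offset suggests. I'll touch the bar's top lightly to calibrate where the tips are.

Call:
{"op": "jog_arm", "data": {
  "turn": [
    [0,0,0],
    [0,0,0],
    [0,0,0]
  ],
  "translation": [
    [0,0,0.001],
    [0,0,0.002],
    [0,0,0.002]
  ],
  "grip": [1,1,1]
}}

```text
clock: 5.4
tool_pos: [0.4442, -0.166, 0.0406]
eef_rot: [0.728, 0.685, -0.0, -0.0]
contact_force: [0.4, 0.2, -0.4]
opening: 0.003
finger_force: 0.0
```

Call:
{"op": "jog_arm", "data": {
  "turn": [
    [0,0,0],
    [0,0,0],
    [0,0,0]
  ],
  "translation": [
    [0,0,0.002],
    [0,0,0.003],
    [0,0,0.003]
  ],
  "grip": [1,1,1]
}}

```text
clock: 5.78
tool_pos: [0.4441, -0.166, 0.0376]
eef_rot: [0.728, 0.685, -0.0, -0.0]
contact_force: [0.2, 0.1, 0.3]
opening: 0.007
finger_force: 0.0
```

Call:
{"op": "jog_arm", "data": {
  "turn": [
    [0,0,0],
    [0,0,0],
    [0,0,0],
    [0,0,0]
  ],
  "translation": [
    [0,0,0.001],
    [0,0,0.002],
    [0,0,0.003],
    [0,0,0.003]
  ],
  "grip": [1,1,1,1]
}}

```text
clock: 6.28
tool_pos: [0.4442, -0.166, 0.0346]
eef_rot: [0.728, 0.685, -0.0, -0.0]
contact_force: [0.6, -0.2, 0.8]
opening: 0.004
finger_force: 0.0
```

Call:
{"op": "jog_arm", "data": {
  "turn": [
    [0,0,0],
    [0,0,0],
    [0,0,0],
    [0,0,0]
  ],
  "translation": [
    [0,0,0.002],
    [0,0,0.004],
    [0,0,0.005],
    [0,0,0.005]
  ],
  "grip": [1,1,1,1]
}}

```text
clock: 6.78
tool_pos: [0.4442, -0.166, 0.0304]
eef_rot: [0.728, 0.685, 0.0, 0.0]
contact_force: [-1.1, -0.6, 9.8]
opening: 0.005
finger_force: 5.1
```

Contact came at TCP z 0.0304 with the bar top at 0.040, so the true fingertips are about 10 mm behind the reported TCP. I'll use that offset (reported TCP ≈ true grasp point + 29 mm) from here on.

Call:
{"op": "jog_arm", "data": {
  "turn": [
    [0,0,0],
    [0,0,0],
    [0,0,0],
    [0,0,0],
    [0,0,0],
    [0,0,0],
    [0,0,0],
    [0,0,0],
    [0,0,0],
    [0,0,0],
    [0,0,0]
  ],
  "translation": [
    [0,0,-0.01],
    [0,0,-0.015],
    [0,0,-0.015],
    [0,0,-0.015],
    [0,0,0.005],
    [0,0,0.022],
    [0,0,0.022],
    [0,0,0.022],
    [0,0,0.022],
    [0,0,0.022],
    [0,0,0.022]
  ],
  "grip": [1,0.5,0.4,0.4,0.4,0.4,0.4,1,1,1,1],
  "force": 50
}}

```text
clock: 8.15
tool_pos: [0.4442, -0.1661, 0.0081]
eef_rot: [0.728, 0.685, -0.0, 0.0]
contact_force: [-0.4, -0.1, 4.1]
opening: 0.267
finger_force: 50.0
```

Call:
{"op": "jog_arm", "data": {
  "turn": [
    [0,0,0],
    [0,0,0],
    [0,0,0],
    [0,0,-0.03],
    [0,0,-0.06],
    [0,0,-0.06],
    [0,0,-0.06],
    [0,0,-0.06],
    [0,0,-0.06]
  ],
  "translation": [
    [0,0,-0.02],
    [0,0,-0.06],
    [0,0,-0.1],
    [0.01,0.03,-0.14],
    [0.015,0.07,-0.18],
    [0.02,0.1,-0.21],
    [0.024,0.125,-0.22],
    [0.024,0.125,-0.22],
    [0.024,0.125,-0.22]
  ],
  "grip": [1,1,1,1,1,1,1,1,1]
}}

```text
clock: 9.28
tool_pos: [0.5683, -0.15, 0.2263]
eef_rot: [0.707, 0.707, -0.002, -0.001]
contact_force: [-0.7, 0.5, -5.3]
opening: 0.261
finger_force: 50.0
```

Run:
```python
from h import *
st()
for k in range(2):
    snap("wrist","w3.png",2.2); places("wrist",("nose","pocket","plate_front","base"))
rects("wrist",(("bar_mid",.255),("plate_front",.006),("nose",.066),("rest_top",.03)))
places("wrist",("bar_mid","bar_tip"))
```

```text
t 9.275 p [ 0.5683 -0.15    0.2263] q [ 0.7075  0.7068 -0.0016 -0.0014] F [-0.747   0.5131 -5.3008] M [-0.0158 -0.0475 -0.0277] op 0.26055497795623833 ff 49.99744690954685
nose [([0.602, 0.0314, 0.0676], 0.84)]
pocket []
plate_front []
base []
nose [([0.5976, 0.029, 0.0665], 0.6)]
pocket []
plate_front [([0.6007, 0.0269, 0.0678], 0.16)]
base []
bar_mid 0.63 17328 c 569 -123 wh [ 25. 190.] ang 0.1
plate_front 0.85 3344 c 603 17 wh [ 67. 176.] ang 90.0
nose 0.72 1055 c 615 15 wh [32. 32.] ang 90.0
rest_top 0.97 3719 c 231 -367 wh [242. 145.] ang 72.8
rest_top 0.94 4509 c 447 -153 wh [203.  94.] ang 85.8
bar_mid [([0.5683, -0.1512, 0.2535], 0.63)]
bar_tip []
```

View pics/w3.png

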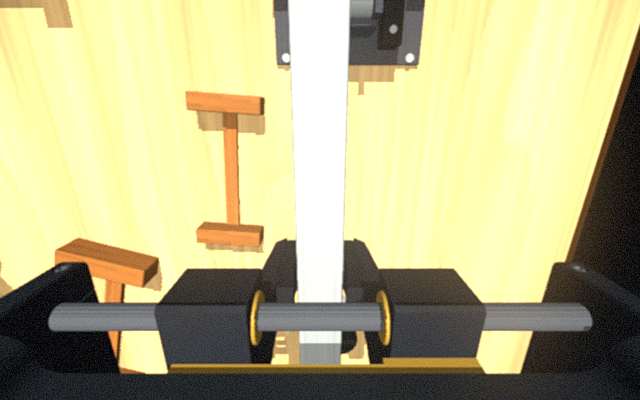

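The picture shows the bar held straight along column 320. The plate's front edge is at row 65 (columns 277–420) with yaw 90°, and the fulcrum is at (365,10). The small rest sits at (230,165).

Call:
{"op": "jog_arm", "data": {
  "turn": [
    [0,0,0],
    [0,0,0],
    [0,0,0],
    [0,0,0],
    [0,0,0],
    [0,0,0],
    [0,0,0],
    [0,0,0],
    [0,0,0]
  ],
  "translation": [
    [-0.02,0.02,0.02],
    [-0.02,0.035,0.06],
    [-0.02,0.035,0.1],
    [-0.02,0.035,0.135],
    [-0.02,0.035,0.16],
    [-0.02,0.035,0.175],
    [-0.02,0.035,0.18],
    [-0.02,0.035,0.18],
    [-0.02,0.035,0.18]
  ],
  "grip": [1,1,1,1,1,1,1,1,1]
}}

```text
clock: 11.2
tool_pos: [0.6063, -0.1698, 0.0488]
eef_rot: [0.707, 0.707, 0.001, 0.001]
contact_force: [-0.2, 1.0, -6.6]
opening: 0.26
finger_force: 50.0
```

Run:
```python
from h import *
st()
im=snap("wrist"); places("wrist",("nose","pocket","bar_mid","bar_tip","plate_front")); rects("wrist",(("bar_mid",.078),("plate_front",.006)))
im2=snap("scene"); places("scene",("nose","pocket","bar_mid","bar_tip")); rects("scene",(("bar_mid",.078),))
c=cams.camera_params("scene"); u,v=px(c,[.603,.0,.06])[0].astype(int)
a=cv2.resize(im2[v-50:v+50,u-65:u+65],None,fx=3.07,fy=4,interpolation=cv2.INTER_CUBIC)
b=cv2.resize(im[0:240,200:440],(400,400))
cv2.imwrite("pics/c4.png",np.clip(np.hstack([cv2.resize(a,(400,308)),b[:308]])[:,:,::-1]*2.5,0,255).astype(np.uint8))
```

```text
t 11.2 p [ 0.6063 -0.1698  0.0488] q [0.7075 0.7067 0.0006 0.0009] F [-0.212   1.0049 -6.6071] M [ 0.0027 -0.0909  0.0503] op 0.2597341127900342 ff 49.997473284602165
nose []
pocket []
bar_mid [([0.6049, -0.1732, 0.0779], 0.91)]
bar_tip [([0.6073, -0.1747, 0.0764], 0.24)]
plate_front []
bar_mid 0.65 17550 c 604 -142 wh [ 25. 186.] ang 0.1
nose [([0.604, 0.0298, 0.0657], 0.6)]
pocket [([0.6003, 0.0688, 0.0685], 0.73)]
bar_mid [([0.604, -0.1698, 0.0745], 0.57)]
bar_tip [([0.6044, -0.0231, 0.0733], 0.62)]
```

View pics/c4.png

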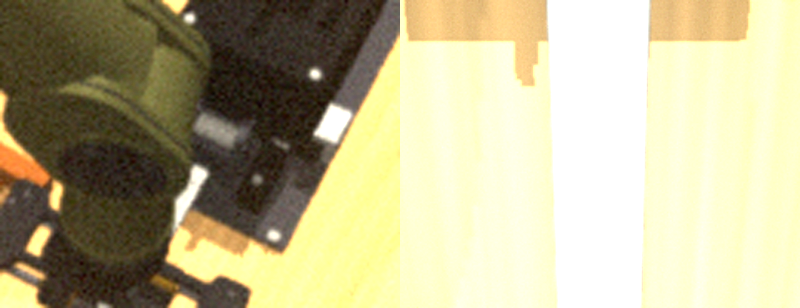

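The bar is lined up with the nose: the tip in the left half is at (205,170) and the nose at (215,130), both at x≈0.604. I'll slide it in slowly.

Call:
{"op": "jog_arm", "data": {
  "turn": [
    [0,0,0],
    [0,0,0],
    [0,0,0],
    [0,0,0],
    [0,0,0],
    [0,0,0],
    [0,0,0]
  ],
  "translation": [
    [0.015,-0.001,0.002],
    [0.03,-0.001,0.002],
    [0.045,-0.001,0.002],
    [0.06,-0.001,0.002],
    [0.075,-0.001,0.002],
    [0.082,-0.001,0.002],
    [0.082,-0.001,0.002]
  ],
  "grip": [1,1,1,1,1,1,1]
}}

```text
clock: 12.78
tool_pos: [0.6046, -0.0869, 0.0458]
eef_rot: [0.707, 0.707, 0.0, 0.0]
contact_force: [0.0, -0.3, -4.4]
opening: 0.263
finger_force: 50.0
```

Call:
{"op": "jog_arm", "data": {
  "turn": [
    [0,0,0],
    [0,0,0],
    [0,0,0],
    [0,0,0]
  ],
  "translation": [
    [0.007,0,-0.0005],
    [0.014,0,-0.0005],
    [0.02,0,-0.0005],
    [0.025,0,-0.0005]
  ],
  "grip": [1,1,1,1]
}}

```text
clock: 13.28
tool_pos: [0.6046, -0.0621, 0.0462]
eef_rot: [0.707, 0.707, 0.0, 0.0]
contact_force: [0.5, 0.5, -4.1]
opening: 0.265
finger_force: 50.0
```

Call:
{"op": "jog_arm", "data": {
  "turn": [
    [0,0,0],
    [0,0,0],
    [0,0,0],
    [0,0,0],
    [0,0,0]
  ],
  "translation": [
    [0.004,0,0],
    [0.008,0,0],
    [0.011,0,0],
    [0.013,0,0],
    [0.013,0,0]
  ],
  "grip": [1,1,1,1,1]
}}

```text
clock: 13.9
tool_pos: [0.6046, -0.0495, 0.0462]
eef_rot: [0.707, 0.707, 0.0, 0.0]
contact_force: [-0.0, 0.1, -4.8]
opening: 0.262
finger_force: 50.0
```

Call:
{"op": "jog_arm", "data": {
  "turn": [
    [0,0,0],
    [0,0,0],
    [0,0,0],
    [0,0,0]
  ],
  "translation": [
    [0.001,0,0],
    [0.002,0,0],
    [0.003,0,0],
    [0.003,0,0]
  ],
  "grip": [1,1,1,1]
}}

```text
clock: 14.4
tool_pos: [0.6045, -0.0471, 0.0462]
eef_rot: [0.708, 0.707, -0.0, 0.0]
contact_force: [0.2, -0.9, -4.4]
opening: 0.261
finger_force: 50.0
```

Call:
{"op": "jog_arm", "data": {
  "turn": [
    [0,0,0],
    [0,0,0],
    [0,0,0],
    [0,0,0]
  ],
  "translation": [
    [0.001,0,0],
    [0.002,0,0],
    [0.003,0,0],
    [0.003,0,0]
  ],
  "grip": [1,1,1,1]
}}

```text
clock: 14.9
tool_pos: [0.6042, -0.0471, 0.0461]
eef_rot: [0.708, 0.706, -0.002, 0.001]
contact_force: [-0.6, -6.8, -5.1]
opening: 0.261
finger_force: 50.0
```

Call:
{"op": "jog_arm", "data": {
  "turn": [
    [0,0,0],
    [0,0,0],
    [0,0,0],
    [0,0,0]
  ],
  "translation": [
    [-0.002,0,0.001],
    [-0.002,0,0.002],
    [-0.002,0,0.003],
    [-0.002,0,0.003]
  ],
  "grip": [1,1,1,1]
}}

```text
clock: 15.4
tool_pos: [0.6045, -0.0469, 0.0431]
eef_rot: [0.708, 0.706, -0.001, 0.0]
contact_force: [-0.6, -5.1, -4.4]
opening: 0.261
finger_force: 50.0
```

Call:
{"op": "jog_arm", "data": {
  "turn": [
    [0,0,0],
    [0,0,0],
    [0,0,0]
  ],
  "translation": [
    [-0.001,0,0.001],
    [-0.001,0,0.002],
    [-0.001,0,0.002]
  ],
  "grip": [1,1,1]
}}

```text
clock: 15.78
tool_pos: [0.6047, -0.0469, 0.0414]
eef_rot: [0.707, 0.707, -0.0, 0.0]
contact_force: [-0.6, -5.0, -2.4]
opening: 0.258
finger_force: 50.0
```

Call:
{"op": "jog_arm", "data": {
  "turn": [
    [0,0,0],
    [0,0,0],
    [0,0,0],
    [0,0,0]
  ],
  "translation": [
    [0,0,0],
    [0,0,0],
    [0,0,0],
    [0,0,0]
  ],
  "grip": [0.65,0.5,0.5,0.5]
}}

```text
clock: 16.27
tool_pos: [0.6047, -0.0461, 0.0413]
eef_rot: [0.707, 0.707, 0.0, -0.0]
contact_force: [-0.6, -0.2, 0.1]
opening: 0.498
finger_force: 0.0
```

```bash
cat >> h.py <<'E'
def lever(phi,a,s0=.266,yn=.0225,zn=.0545,x=.6046,below=.0216):
    """TCP pose (world) with bar at phi deg, tip a beyond nose contact, held s0 behind the tip"""
    f=np.radians(phi);u=np.array([0,np.cos(f),np.sin(f)]);n=np.array([0,-np.sin(f),np.cos(f)])
    P=np.array([x,yn,zn])+.015*n+(a-s0)*u
    return P-below*n, R.from_euler('x',f)*R.from_matrix([[0,1,0],[1,0,0],[0,0,-1.]])
def rel(phi,a,cmd,**k):
    p,Q=lever(phi,a,**k); R0=R.from_quat(cmd[1]); return (R0.inv()*Q).as_rotvec().round(4), R0.inv().apply(p-cmd[0]).round(4)
E
python3 - <<'E'
from h import *
st(); s=r.get_state()
snap("scene"); places("scene",("bar_mid","bar_tip","nose")); snap("side"); places("side",("bar_mid","bar_tip","nose","pocket","plate_front"))
snap("wrist"); places("wrist",("bar_mid",)); rects("wrist",(("bar_mid",.07),))
for phi in (0,4.3,8,12): print(phi,lever(phi,.081)[0],rel(phi,.081,(s["tool_pos"],s["eef_rot"])))
E
```

```text
t 16.275 p [ 0.6047 -0.0461  0.0413] q [ 0.7073  0.7069  0.0004 -0.    ] F [-0.6432 -0.2236  0.0926] M [-0.0809 -0.0954 -0.0001] op 0.49827593190880975 ff 0.0
bar_mid [([0.6042, -0.0467, 0.0646], 0.68)]
bar_tip []
nose [([0.6045, 0.0304, 0.0654], 0.63)]
bar_mid [([0.6015, -0.0431, 0.0654], 0.79)]
bar_tip []
nose [([0.6055, 0.0272, 0.0678], 0.45)]
pocket [([0.6019, 0.0669, 0.0655], 0.86)]
plate_front [([0.6035, 0.0658, 0.007], 0.91)]
bar_mid [([0.6022, -0.0499, 0.0661], 0.7)]
bar_mid 0.66 16844 c 604 -21 wh [ 26. 183.] ang 0.2
0 [ 0.6046 -0.1625  0.0479] (array([ 0.0005, -0.0005, -0.0006]), array([-0.1164, -0.0001, -0.0066]))
4.3 [ 0.6046 -0.1615  0.034 ] (array([ 0.0005,  0.0745, -0.0005]), array([-0.1154, -0.0001,  0.0072]))
8 [ 0.6046 -0.1598  0.0222] (array([ 0.0005,  0.1391, -0.0005]), array([-0.1137, -0.0001,  0.0191]))
12 [ 0.6046 -0.1571  0.0096] (array([ 0.0005,  0.2089, -0.0005]), array([-0.111 , -0.0001,  0.0317]))
```

Call:
{"op": "jog_arm", "data": {
  "turn": [
    [0,0.02,0],
    [0,0.04,0],
    [0,0.074,0],
    [0,0.074,0],
    [0,0.074,0],
    [0,0.074,0],
    [0,0.074,0],
    [0,0.074,0],
    [0,0.074,0]
  ],
  "translation": [
    [-0.03,-0.001,0],
    [-0.07,-0.001,0],
    [-0.115,-0.001,0],
    [-0.115,-0.001,0.007],
    [-0.115,-0.001,0.007],
    [-0.115,-0.001,0.007],
    [-0.115,-0.001,0.007],
    [-0.115,-0.001,0.007],
    [-0.115,-0.001,0.007]
  ],
  "grip": [0.5,0.5,0.5,0.5,0.5,1,1,1,1],
  "force": 40
}}

```text
clock: 18.05
tool_pos: [0.6039, -0.1599, 0.0345]
eef_rot: [0.706, 0.707, 0.027, -0.026]
contact_force: [0.9, 3.3, 0.4]
opening: 0.265
finger_force: 40.0
```

Run:
```python
from h import *
st(); s=r.get_state()
im1=snap("scene"); places("scene",("pocket","base","lugs")); im2=snap("side"); places("side",("pocket","base","lugs"))
c1=cams.camera_params("scene");c2=cams.camera_params("side")
np.savez("ref.npz",a=im1,b=im2)
o=[]
for im,c in((im1,c1),(im2,c2)):
    u,v=px(c,[.604,.05,.03])[0].astype(int); print(u,v)
    print([px(c,[.604+dx,y,.018]).round(0).tolist() for dx in(-.045,.045) for y in (.04,.06)])
    o.append(cv2.resize(im[v-45:v+35,u-40:u+40],(400,400),interpolation=cv2.INTER_CUBIC))
cv2.imwrite("pics/c5.png",np.clip(np.hstack(o)[:,:,::-1]*2.5,0,255).astype(np.uint8))
for phi in (4.3,6,7,8,9,10,11,12,13,14,15):
    f=np.radians(phi); a=(.081+.015*np.sin(f))/np.cos(f)
    h=(.0545+.02*np.cos(f)+a*np.sin(f)-.0805)*180/150
    print(phi,round(h,4),rel(phi,a,(s["tool_pos"],s["eef_rot"])))
```

```text
t 18.05 p [ 0.6039 -0.1599  0.0345] q [ 0.7065  0.7067  0.027  -0.0265] F [0.9066 3.2673 0.4194] M [ 0.607  -0.1266 -0.0215] op 0.264542789976139 ff 39.99715268611908
pocket [([0.6026, 0.0703, 0.0663], 0.8)]
base [([0.6067, 0.1589, 0.007], 0.61)]
lugs [([0.6039, 0.1592, 0.0044], 0.26)]
pocket [([0.6051, 0.0663, 0.0612], 0.6)]
base [([0.599, 0.1571, 0.0057], 0.66), ([0.6056, 0.0302, 0.0665], 0.59)]
lugs []
373 194
[[[355.0, 193.0]], [[359.0, 187.0]], [[387.0, 207.0]], [[390.0, 201.0]]]
347 185
[[[338.0, 195.0]], [[334.0, 192.0]], [[360.0, 185.0]], [[356.0, 182.0]]]
4.3 0.0001 (array([ 0.0007, -0.0005,  0.0004]), array([-0.0002,  0.0007,  0.0003]))
6 0.0031 (array([0.0007, 0.0292, 0.0005]), array([0.0007, 0.0007, 0.0058]))
7 0.0048 (array([0.0007, 0.0466, 0.0005]), array([0.0014, 0.0007, 0.0089]))
8 0.0066 (array([0.0007, 0.0641, 0.0005]), array([0.0021, 0.0007, 0.0121]))
9 0.0083 (array([0.0007, 0.0815, 0.0005]), array([0.003 , 0.0007, 0.0152]))
10 0.0101 (array([0.0007, 0.099 , 0.0005]), array([0.0039, 0.0007, 0.0183]))
11 0.0119 (array([0.0007, 0.1164, 0.0005]), array([0.0049, 0.0007, 0.0214]))
12 0.0137 (array([0.0006, 0.1339, 0.0005]), array([0.0059, 0.0007, 0.0244]))
13 0.0156 (array([0.0006, 0.1513, 0.0005]), array([0.0071, 0.0007, 0.0274]))
14 0.0174 (array([0.0006, 0.1688, 0.0005]), array([0.0083, 0.0007, 0.0304]))
15 0.0193 (array([0.0006, 0.1862, 0.0005]), array([0.0096, 0.0007, 0.0333]))
```

View pics/c5.png

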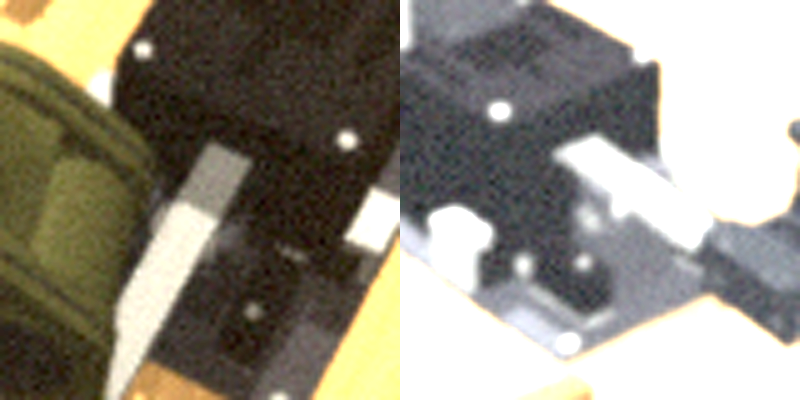

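The last crop shows the bar lying on the nose with its tip in the pocket. The tongues show as bright bits: prop_b at about scene (392,199) and prop_a at about side (332,193), so I can watch both. Now levering slowly.

Call:
{"op": "jog_arm", "data": {
  "turn": [
    [0,0.01,0],
    [0,0.02,0],
    [0,0.03,0],
    [0,0.04,0],
    [0,0.047,0],
    [0,0.047,0]
  ],
  "translation": [
    [0,0,0.002],
    [0,0,0.004],
    [0.001,0,0.006],
    [0.001,0,0.008],
    [0.0015,0,0.009],
    [0.0015,0,0.009]
  ],
  "grip": [1,1,1,1,1,1]
}}

```text
clock: 19.2
tool_pos: [0.6052, -0.1584, 0.0278]
eef_rot: [0.706, 0.706, 0.045, -0.042]
contact_force: [-1.0, 4.2, 14.4]
opening: 0.265
finger_force: 40.0
```

```bash
cat > w.py <<'E'
from h import *
st(); z=np.load("ref.npz"); a=snap("scene"); b=snap("side")
np.savez("cur.npz",a=a,b=b)
g=lambda i:i.mean(2).astype(int)
print("scene ref\n",g(z["a"])[194:205,385:400]); print("cur\n",g(a)[194:205,385:400])
print("side ref\n",g(z["b"])[186:200,325:340]); print("cur\n",g(b)[186:200,325:340])
E
python3 w.py
```

```text
t 19.2 p [ 0.6052 -0.1584  0.0278] q [ 0.7057  0.7059  0.0445 -0.0417] F [-0.9766  4.1885 14.3847] M [0.8784 0.2207 0.2435] op 0.2653017700290878 ff 40.02793908119202
scene ref
 [[11 13 11 14 12 15 13 12 15 13 10 19  9 17 12]
 [17 10  7  8 10 15 12  8 10 13 12 14 14 11 17]
 [15 13 13 12 12 11 12 15  7  9 13 14  8 16 13]
 [16 14 12 23 14 17 12 14 14  9 12 12  2 16 15]
 [14 11 14 27 23 31 20 17 12  9  9 16 16  9 12]
 [12 17 16 13 33 42 32 35 28 18 20 12 16 17 12]
 [18 16 16 10 19 20 31 45 38 25 13 15 15  7 15]
 [12 14 16 15 16  6 16 24 25 25 14 11 10 15 18]
 [15 12 16 17 13 20  8 17 19 13 19 16 13 13 19]
 [16  4 15 15  9 12 12 12 20 19 21 14 10 13 13]
 [14 15 12 17 19 13 13 15 23 27 21 23 24 14 18]]
cur
 [[13 16 11 13 16 12 11 14 12  9  9 15 12 16 14]
 [13  8  5  9 11 12 17 10  8  6 15  9 13 14 14]
 [11 17 12 17 14 15 13 10 11 18  9 15 13 15 13]
 [13 14 12 20 17 16 11  9 13  9  5 16 13  9 17]
 [17 13  8 23 25 21 21 14 10 12 21  9 16  8 16]
 [20 12 11 16 30 31 23 24 19 15 12  9  6  9 14]
 [15 13 14  7 15 18 31 33 24 18 12 14 12 14 13]
 [17 11 20 12 11  8 15 24 22 16 16 13 21 14 14]
 [13
[... 1221 characters left out ...]
6  29]
 [ 52  36  30  29  30  33  26  30  36  32  30  28  33  31  27]
 [ 36  29  27  30  36  41  51  50  39  32  26  33  33  31  29]
 [ 25  28  30  31  45  73  83  75  54  37  35  31  30  33  30]
 [ 28  28  37  31  58 102 113  96  62  36  33  29  30  28  31]
 [ 35  33  34  33  65 103 116  96  66  39  33  28  31  30  32]
 [ 35  32  33  39  53  89  99  82  56  38  28  33  27  31  33]
 [ 33  32  41  41  53  66  74  69  52  36  33  27  26  26  28]
 [ 40  48  51  58  60  61  66  62  55  45  34  34  29  30  24]
 [ 51  58  64  64  62  63  64  66  76  64  48  40  32  33  27]
 [ 61  62  64  64  58  61  64  70  78  82  68  59  43  34  26]
 [ 64  62  66  64  61  61  62  64  69  74  78  78  66  44  41]]
```

Call:
{"op": "jog_arm", "data": {
  "turn": [
    [0,0.009,0],
    [0,0.018,0],
    [0,0.027,0],
    [0,0.035,0],
    [0,0.035,0]
  ],
  "translation": [
    [0.0004,0,0.0015],
    [0.0009,0,0.003],
    [0.0013,0,0.0046],
    [0.0018,0,0.0062],
    [0.0018,0,0.0062]
  ],
  "grip": [1,1,1,1,1]
}}

```text
clock: 19.92
tool_pos: [0.6052, -0.1571, 0.0216]
eef_rot: [0.705, 0.705, 0.056, -0.054]
contact_force: [-1.0, 2.8, 12.9]
opening: 0.26
finger_force: 40.0
```

```bash
cat > w.py <<'E'
from h import *
st(); z=np.load("ref.npz")
g=lambda i:i.mean(2)
m=lambda a,b:(g(a)[198:202,388:394].mean().round(1),g(b)[189:196,329:335].mean().round(1))
a=snap("scene"); b=snap("side"); np.savez("cur.npz",a=a,b=b)
print("ref b,a",m(z["a"],z["b"])); print("cur",m(a,b))
def sh(im,ref,r0,r1,c0,c1):
    return np.round(cv2.phaseCorrelate(g(ref)[r0:r1,c0:c1].astype(np.float32),g(im)[r0:r1,c0:c1].astype(np.float32),cv2.createHanningWindow((c1-c0,r1-r0),cv2.CV_32F))[0],2)
print("shift scene base top",sh(a,z["a"],110,180,385,430),"side",sh(b,z["b"],135,180,295,360))
E
python3 w.py
```

```text
t 19.925 p [ 0.6052 -0.1571  0.0216] q [ 0.7051  0.7048  0.0564 -0.0537] F [-1.0247  2.7532 12.886 ] M [0.6613 0.1147 0.2786] op 0.2604174361490597 ff 40.029500126838684
ref b,a (np.float64(24.4), np.float64(56.8))
cur (np.float64(21.8), np.float64(60.4))
shift scene base top [ 0.89 -1.26] side [-0.62 -0.76]
```

Call:
{"op": "jog_arm", "data": {
  "turn": [
    [0,0.009,0],
    [0,0.018,0],
    [0,0.018,0]
  ],
  "translation": [
    [0.0005,0,0.0016],
    [0.001,0,0.0031],
    [0.001,0,0.0031]
  ],
  "grip": [1,1,1]
}}

```text
clock: 20.4
tool_pos: [0.6051, -0.1563, 0.0186]
eef_rot: [0.705, 0.704, 0.062, -0.06]
contact_force: [-0.8, 1.3, 13.2]
opening: 0.267
finger_force: 40.0
```

```bash
python3 w.py
```

```text
t 20.4 p [ 0.6051 -0.1563  0.0186] q [ 0.7047  0.7042  0.0624 -0.0598] F [-0.816   1.3473 13.1529] M [0.4255 0.1407 0.2528] op 0.2667539581582086 ff 40.029725432395935
ref b,a (np.float64(24.4), np.float64(56.8))
cur (np.float64(21.7), np.float64(59.1))
shift scene base top [ 1.05 -2.01] side [-0.73 -1.31]
```

Call:
{"op": "jog_arm", "data": {
  "turn": [
    [0,0.0056,0],
    [0,0.0056,0]
  ],
  "translation": [
    [0.0003,0,0.001],
    [0.0003,0,0.001]
  ],
  "grip": [1,1]
}}

```text
clock: 20.75
tool_pos: [0.6051, -0.1561, 0.0177]
eef_rot: [0.705, 0.704, 0.064, -0.062]
contact_force: [-0.5, 0.8, 13.5]
opening: 0.269
finger_force: 40.0
```

```bash
python3 w.py
```

```text
t 20.75 p [ 0.6051 -0.1561  0.0177] q [ 0.7046  0.704   0.0642 -0.0616] F [-0.516   0.8255 13.534 ] M [0.33   0.1427 0.2697] op 0.2685114498540297 ff 40.030624866485596
ref b,a (np.float64(24.4), np.float64(56.8))
cur (np.float64(21.9), np.float64(59.9))
shift scene base top [ 1.08 -1.93] side [-0.83 -1.69]
```

Call:
{"op": "jog_arm", "data": {
  "turn": [
    [0,0.0056,0],
    [0,0.0056,0]
  ],
  "translation": [
    [0.0003,0,0.001],
    [0.0003,0,0.001]
  ],
  "grip": [1,1]
}}

```text
clock: 21.1
tool_pos: [0.605, -0.1558, 0.0167]
eef_rot: [0.704, 0.704, 0.066, -0.063]
contact_force: [-1.3, 1.5, 12.7]
opening: 0.262
finger_force: 40.0
```

```bash
python3 w.py
```

```text
t 21.1 p [ 0.605  -0.1558  0.0167] q [ 0.7045  0.7038  0.0661 -0.0635] F [-1.2992  1.4889 12.6557] M [0.3303 0.092  0.2849] op 0.26200036093745105 ff 40.03101110458374
ref b,a (np.float64(24.4), np.float64(56.8))
cur (np.float64(23.7), np.float64(59.5))
shift scene base top [ 1.52 -2.2 ] side [-1.37 -1.57]
```

Call:
{"op": "jog_arm", "data": {
  "turn": [
    [0,0.0056,0],
    [0,0.0056,0]
  ],
  "translation": [
    [0.0003,0,0.001],
    [0.0003,0,0.001]
  ],
  "grip": [1,1]
}}

```text
clock: 21.45
tool_pos: [0.605, -0.1555, 0.0158]
eef_rot: [0.704, 0.704, 0.068, -0.065]
contact_force: [-1.4, 0.3, 13.2]
opening: 0.266
finger_force: 40.0
```

```bash
python3 w.py
```

```text
t 21.45 p [ 0.605  -0.1555  0.0158] q [ 0.7044  0.7036  0.068  -0.0654] F [-1.4438  0.3115 13.2295] M [0.2125 0.0868 0.2864] op 0.2661048437908556 ff 40.030959248542786
ref b,a (np.float64(24.4), np.float64(56.8))
cur (np.float64(22.1), np.float64(59.7))
shift scene base top [ 1.4  -2.36] side [-1.03 -1.8 ]
```

Call:
{"op": "jog_arm", "data": {
  "turn": [
    [0,0.0056,0],
    [0,0.0056,0]
  ],
  "translation": [
    [0.0003,0,0.001],
    [0.0003,0,0.001]
  ],
  "grip": [1,1]
}}

```text
clock: 21.8
tool_pos: [0.605, -0.1552, 0.0148]
eef_rot: [0.704, 0.703, 0.07, -0.067]
contact_force: [-1.2, 0.2, 13.5]
opening: 0.264
finger_force: 40.0
```

```bash
python3 w.py
```

```text
t 21.8 p [ 0.605  -0.1552  0.0148] q [ 0.7042  0.7034  0.0698 -0.0672] F [-1.1683  0.2471 13.5269] M [0.1167 0.1779 0.2832] op 0.2638668503836547 ff 40.03079295158386
ref b,a (np.float64(24.4), np.float64(56.8))
cur (np.float64(23.5), np.float64(60.0))
shift scene base top [ 1.51 -2.34] side [-1.03 -2.06]
```

Call:
{"op": "jog_arm", "data": {
  "turn": [
    [0,0.0056,0],
    [0,0.0056,0]
  ],
  "translation": [
    [0.0003,0,0.001],
    [0.0003,0,0.001]
  ],
  "grip": [1,1]
}}

```text
clock: 22.15
tool_pos: [0.605, -0.155, 0.0138]
eef_rot: [0.704, 0.703, 0.072, -0.069]
contact_force: [-1.2, -0.2, 12.9]
opening: 0.268
finger_force: 40.0
```

```bash
python3 w.py
```

```text
t 22.15 p [ 0.605  -0.155   0.0138] q [ 0.7041  0.7031  0.0717 -0.0692] F [-1.2468 -0.1683 12.8625] M [0.11   0.151  0.2173] op 0.26762399517864155 ff 40.03035128116608
ref b,a (np.float64(24.4), np.float64(56.8))
cur (np.float64(22.6), np.float64(59.8))
shift scene base top [ 1.36 -2.47] side [-0.97 -2.24]
```

Call:
{"op": "jog_arm", "data": {
  "turn": [
    [0,0.0056,0],
    [0,0.0056,0]
  ],
  "translation": [
    [0.0003,0,0.001],
    [0.0003,0,0.001]
  ],
  "grip": [1,1]
}}

```text
clock: 22.5
tool_pos: [0.6049, -0.1547, 0.0129]
eef_rot: [0.704, 0.703, 0.074, -0.071]
contact_force: [-1.1, -0.3, 12.9]
opening: 0.265
finger_force: 40.0
```

```bash
python3 w.py
```

```text
t 22.5 p [ 0.6049 -0.1547  0.0129] q [ 0.7039  0.7029  0.0736 -0.071 ] F [-1.0829 -0.3449 12.8596] M [0.0514 0.1693 0.2401] op 0.2648281907596915 ff 40.03015458583832
ref b,a (np.float64(24.4), np.float64(56.8))
cur (np.float64(23.3), np.float64(58.0))
shift scene base top [ 1.55 -2.71] side [-1.4  -2.58]
```

Call:
{"op": "jog_arm", "data": {
  "turn": [
    [0,0.0056,0],
    [0,0.0056,0]
  ],
  "translation": [
    [0.0003,0,0.001],
    [0.0003,0,0.001]
  ],
  "grip": [1,1]
}}

```text
clock: 22.85
tool_pos: [0.6049, -0.1544, 0.0119]
eef_rot: [0.704, 0.703, 0.075, -0.073]
contact_force: [-1.0, -1.3, 12.6]
opening: 0.269
finger_force: 40.0
```

```bash
python3 w.py
```

```text
t 22.85 p [ 0.6049 -0.1544  0.0119] q [ 0.7038  0.7027  0.0755 -0.0729] F [-1.0014 -1.2901 12.6382] M [0.0253 0.1345 0.2472] op 0.26945670135094413 ff 40.0303190946579
ref b,a (np.float64(24.4), np.float64(56.8))
cur (np.float64(24.4), np.float64(58.5))
shift scene base top [ 1.45 -3.02] side [-1.62 -2.44]
```

Call:
{"op": "jog_arm", "data": {
  "turn": [
    [0,0.0056,0],
    [0,0.0056,0]
  ],
  "translation": [
    [0.0003,0,0.001],
    [0.0003,0,0.001]
  ],
  "grip": [1,1]
}}

```text
clock: 23.2
tool_pos: [0.6049, -0.1542, 0.011]
eef_rot: [0.704, 0.702, 0.077, -0.075]
contact_force: [-1.6, -1.5, 13.1]
opening: 0.265
finger_force: 40.0
```

```bash
python3 w.py
```

```text
t 23.2 p [ 0.6049 -0.1542  0.011 ] q [ 0.7036  0.7024  0.0773 -0.0748] F [-1.5971 -1.4761 13.0558] M [-0.0394  0.1635  0.2574] op 0.2651949964594829 ff 40.02998650074005
ref b,a (np.float64(24.4), np.float64(56.8))
cur (np.float64(23.2), np.float64(58.2))
shift scene base top [ 1.52 -3.13] side [-1.01 -2.58]
```

Call:
{"op": "jog_arm", "data": {
  "turn": [
    [0,0.0056,0],
    [0,0.0056,0]
  ],
  "translation": [
    [0.0003,0,0.001],
    [0.0003,0,0.001]
  ],
  "grip": [1,1]
}}

```text
clock: 23.55
tool_pos: [0.6049, -0.1538, 0.01]
eef_rot: [0.703, 0.702, 0.079, -0.077]
contact_force: [-1.9, -1.4, 14.2]
opening: 0.265
finger_force: 40.0
```

```bash
python3 w.py
```

```text
t 23.55 p [ 0.6049 -0.1538  0.01  ] q [ 0.7035  0.7021  0.0792 -0.0767] F [-1.9363 -1.3556 14.1744] M [-0.1713  0.1293  0.2368] op 0.265000739547957 ff 40.02946078777313
ref b,a (np.float64(24.4), np.float64(56.8))
cur (np.float64(23.1), np.float64(58.2))
shift scene base top [ 1.95 -3.15] side [-1.25 -2.89]
```

Call:
{"op": "jog_arm", "data": {
  "turn": [
    [0,0.0056,0],
    [0,0.0056,0]
  ],
  "translation": [
    [0.0003,0,0.001],
    [0.0003,0,0.001]
  ],
  "grip": [1,1]
}}

```text
clock: 23.9
tool_pos: [0.6048, -0.1535, 0.009]
eef_rot: [0.703, 0.702, 0.081, -0.079]
contact_force: [-1.5, -0.8, 12.4]
opening: 0.269
finger_force: 40.0
```

```bash
python3 w.py
```

```text
t 23.9 p [ 0.6048 -0.1535  0.009 ] q [ 0.7033  0.7019  0.081  -0.0786] F [-1.5369 -0.7509 12.3904] M [-0.1853  0.0701  0.2892] op 0.2685097960375469 ff 40.02944469451904
ref b,a (np.float64(24.4), np.float64(56.8))
cur (np.float64(24.5), np.float64(58.2))
shift scene base top [ 1.71 -3.17] side [-1.22 -3.19]
```

Run:
```python
from h import *
z=np.load("ref.npz");c=np.load("cur.npz")
P=lambda im,v,u:np.clip(cv2.resize(im[v-15:v+15,u-20:u+20],(400,300),interpolation=cv2.INTER_CUBIC)[:,:,::-1]*(4. if u>350 else 2),0,255).astype(np.uint8)
cv2.imwrite("pics/d.png",np.vstack([np.hstack([P(z["a"],200,390),P(c["a"],200,390)]),np.hstack([P(z["b"],193,335),P(c["b"],193,335)])]))
```

```text
(no output)
```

View pics/d.png

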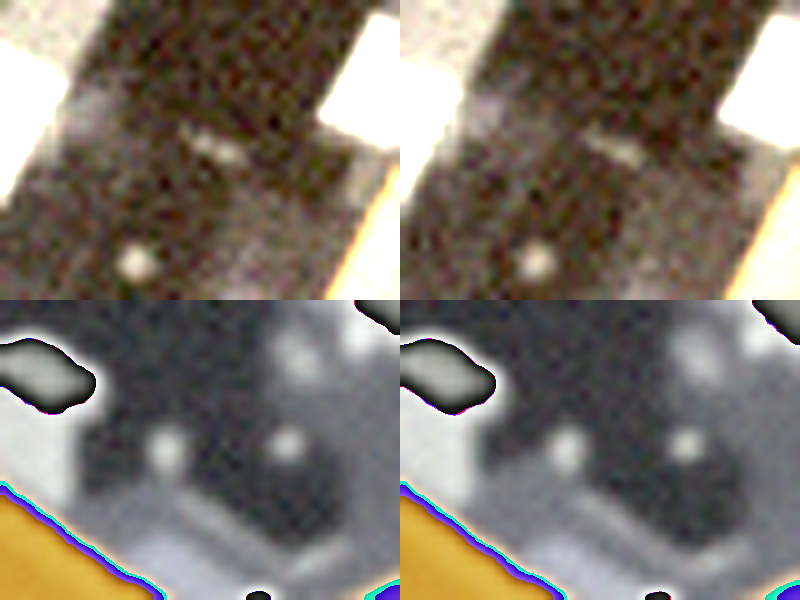

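The panels show the tongues still visible between the housings and the face, which they would be either way, so this view doesn't settle it. I'll test by force instead: ease the handle up a few mm. If the props have caught the base, the handle force will vanish.

Call:
{"op": "jog_arm", "data": {
  "turn": [
    [0,-0.0085,0],
    [0,-0.017,0],
    [0,-0.0255,0],
    [0,-0.034,0],
    [0,-0.034,0]
  ],
  "translation": [
    [-0.0004,0,-0.0015],
    [-0.0008,0,-0.003],
    [-0.0012,0,-0.0045],
    [-0.0016,0,-0.006],
    [-0.0016,0,-0.006]
  ],
  "grip": [1,1,1,1,1]
}}

```text
clock: 24.62
tool_pos: [0.6031, -0.1554, 0.0125]
eef_rot: [0.705, 0.703, 0.068, -0.068]
contact_force: [0.7, -3.3, 2.1]
opening: 0.266
finger_force: 40.0
```

```bash
python3 w.py
```

```text
t 24.625 p [ 0.6031 -0.1554  0.0125] q [ 0.7045  0.7031  0.0681 -0.0684] F [ 0.7125 -3.3371  2.1073] M [-0.9544 -0.1153  0.0089] op 0.2662626337922277 ff 39.996437430381775
ref b,a (np.float64(24.4), np.float64(56.8))
cur (np.float64(24.1), np.float64(58.4))
shift scene base top [ 1.74 -3.1 ] side [-1.07 -2.66]
```

Call:
{"op": "jog_arm", "data": {
  "turn": [
    [0,0.005,0],
    [0,0.005,0],
    [0,0.005,0],
    [0,0.005,0]
  ],
  "translation": [
    [-0.0003,0,-0.001],
    [-0.0006,0,-0.002],
    [-0.0008,0,-0.003],
    [-0.0008,0,-0.003]
  ],
  "grip": [1,1,1,1]
}}

```text
clock: 25.22
tool_pos: [0.603, -0.1557, 0.0153]
eef_rot: [0.704, 0.703, 0.07, -0.071]
contact_force: [0.0, -5.3, 0.1]
opening: 0.267
finger_force: 40.0
```

```bash
python3 w.py; python3 w.py|tail -2
```

```text
t 25.225 p [ 0.603  -0.1557  0.0153] q [ 0.704   0.7031  0.0703 -0.0708] F [ 0.043  -5.3367  0.0765] M [-1.5195 -0.0405 -0.0397] op 0.2673838992030408 ff 39.99819338321686
ref b,a (np.float64(24.4), np.float64(56.8))
cur (np.float64(25.1), np.float64(58.0))
shift scene base top [ 1.36 -2.61] side [-1.56 -2.23]
cur (np.float64(24.9), np.float64(57.9))
shift scene base top [ 1.48 -2.8 ] side [-1.63 -2.28]
```

The base followed the bar down, so the props aren't in yet; the handle force had only shifted into grip moment. I'll go back down and a little further, tracking the base's screw dots more precisely.

Call:
{"op": "jog_arm", "data": {
  "turn": [
    [0,0.01,0],
    [0,0.02,0],
    [0,0.029,0],
    [0,0.029,0],
    [0,0.029,0]
  ],
  "translation": [
    [0.0008,0,0.003],
    [0.0016,0,0.006],
    [0.0022,0,0.008],
    [0.0024,0,0.009],
    [0.0024,0,0.009]
  ],
  "grip": [1,1,1,1,1]
}}

```text
clock: 26.05
tool_pos: [0.6044, -0.1539, 0.0086]
eef_rot: [0.703, 0.702, 0.08, -0.079]
contact_force: [-1.2, -10.6, 10.8]
opening: 0.269
finger_force: 40.0
```

```bash
cat > w.py <<'E'
from h import *
z=np.load("ref.npz"); s=r.get_state()
A=np.mean([snap("scene") for _ in range(2)],0); B=np.mean([snap("side") for _ in range(2)],0)
np.savez("cur.npz",a=A,b=B)
def dot(im,u,v,w=4):
    p=im.mean(2)[v-w:v+w+1,u-w:u+w+1]; p=np.clip(p-np.median(p)-12,0,None); yy,xx=np.mgrid[-w:w+1,-w:w+1]; return np.array([u+(p*xx).sum()/p.sum(),v+(p*yy).sum()/p.sum()])
f=lambda a,b:np.r_[dot(a,402,176),dot(b,327,161)]
q=s["eef_rot"]; phi=np.degrees(2*np.arcsin(np.hypot(q[2],q[3])))
F=np.array(s["contact_force"]);M=s["moment"][0]
print("t",s["clock"],"z",round(s["tool_pos"][2],4),"phi",phi.round(2),"F",F.round(1),"M",round(M,2),"equiv",round(F[2]-M/.185,1),"dots",(f(A,B)-f(z["a"],z["b"])).round(2), "scr", (dot(B,344,192)-dot(z["b"],344,192)).round(2))
g=lambda i:i.mean(2); print("tongues",g(A)[198:202,388:394].mean().round(1),g(B)[189:196,329:335].mean().round(1))
E
python3 w.py
```

```text
t 26.05 z 0.0086 phi 12.93 F [ -1.2 -10.6  10.8] M -1.87 equiv 20.9 dots [ 1.67 -3.89 -1.55 -3.59] scr [-0.28  0.25]
tongues 25.2 58.4
```

Call:
{"op": "jog_arm", "data": {
  "turn": [
    [0,0.0056,0],
    [0,0.0056,0]
  ],
  "translation": [
    [0.0003,0,0.001],
    [0.0003,0,0.001]
  ],
  "grip": [1,1]
}}

```text
clock: 26.5
tool_pos: [0.6045, -0.1536, 0.0077]
eef_rot: [0.703, 0.702, 0.082, -0.081]
contact_force: [-1.6, -10.6, 10.1]
opening: 0.267
finger_force: 40.0
```

```bash
python3 w.py
```

```text
t 26.5 z 0.0077 phi 13.24 F [ -1.6 -10.6  10.1] M -1.95 equiv 20.6 dots [ 1.67 -3.91 -1.54 -3.74] scr [-0.25  0.15]
tongues 25.4 58.3
```

Run:
```python
from h import *
for cam,uv in(("scene",(402,176)),("side",(327,161))):
    c=cams.camera_params(cam); p=ray(c,*uv,.116)[0]; print(cam,p)
    for h in (8,10,12,14,16):
        t=np.arcsin(h/180); o=np.array([0,.25,.006]); d=p-o; d=np.array([d[0],d[1]*np.cos(t)+d[2]*np.sin(t),-d[1]*np.sin(t)+d[2]*np.cos(t)])
        print(h,(px(c,o+d)-px(c,p)).round(2))
```

```text
scene [0.6572 0.0813 0.116 ]
8 [[ 1.31 -3.19]]
10 [[ 1.64 -4.  ]]
12 [[ 1.98 -4.81]]
14 [[ 2.32 -5.63]]
16 [[ 2.66 -6.46]]
side [0.5572 0.0869 0.116 ]
8 [[-1.1  -2.75]]
10 [[-1.39 -3.44]]
12 [[-1.68 -4.12]]
14 [[-1.97 -4.8 ]]
16 [[-2.27 -5.48]]
```

Call:
{"op": "jog_arm", "data": {
  "turn": [
    [0,0.0056,0],
    [0,0.0056,0]
  ],
  "translation": [
    [-0.001,0,0.001],
    [-0.0015,0,0.001]
  ],
  "grip": [1,1]
}}

```text
clock: 26.95
tool_pos: [0.6046, -0.1532, 0.0066]
eef_rot: [0.703, 0.702, 0.085, -0.083]
contact_force: [-1.4, -7.3, 11.3]
opening: 0.268
finger_force: 40.0
```

```bash
python3 w.py
```

```text
t 26.95 z 0.0066 phi 13.68 F [-1.4 -7.3 11.3] M -1.4 equiv 18.8 dots [ 1.78 -4.07 -1.63 -3.79] scr [-0.34  0.27]
tongues 26.1 58.2
```

Call:
{"op": "jog_arm", "data": {
  "turn": [
    [0,0.0056,0],
    [0,0.0056,0]
  ],
  "translation": [
    [0,0,0.001],
    [0,0,0.001]
  ],
  "grip": [1,1]
}}

```text
clock: 27.4
tool_pos: [0.6046, -0.1529, 0.0057]
eef_rot: [0.702, 0.701, 0.087, -0.085]
contact_force: [-1.8, -8.1, 10.8]
opening: 0.263
finger_force: 40.0
```

```bash
python3 w.py
```

```text
t 27.4 z 0.0057 phi 14.0 F [-1.8 -8.1 10.8] M -1.48 equiv 18.8 dots [ 1.98 -4.11 -1.7  -3.83] scr [-0.11  0.09]
tongues 26.2 58.3
```

Call:
{"op": "jog_arm", "data": {
  "turn": [
    [0,0.0056,0],
    [0,0.0056,0]
  ],
  "translation": [
    [0,0,0.001],
    [0,0,0.001]
  ],
  "grip": [1,1]
}}

```text
clock: 27.85
tool_pos: [0.6046, -0.1526, 0.0047]
eef_rot: [0.702, 0.701, 0.089, -0.087]
contact_force: [-1.0, -7.8, 10.0]
opening: 0.268
finger_force: 40.0
```

```bash
python3 w.py
```

```text
t 27.85 z 0.0047 phi 14.33 F [-1.  -7.8 10. ] M -1.52 equiv 18.1 dots [ 2.02 -4.2  -1.86 -3.94] scr [-0.17  0.15]
tongues 26.0 58.5
```

Call:
{"op": "jog_arm", "data": {
  "turn": [
    [0,0.0056,0],
    [0,0.0056,0]
  ],
  "translation": [
    [0,0,0.001],
    [0,0,0.001]
  ],
  "grip": [1,1]
}}

```text
clock: 28.3
tool_pos: [0.6038, -0.1519, 0.0025]
eef_rot: [0.702, 0.701, 0.091, -0.09]
contact_force: [-0.3, -6.6, 2.8]
opening: 0.268
finger_force: 40.0
```

```bash
python3 w.py
```

```text
t 28.3 z 0.0025 phi 14.69 F [-0.3 -6.6  2.8] M -1.49 equiv 10.8 dots [ 2.43 -4.43 -1.86 -4.2 ] scr [-0.11  0.02]
tongues 27.8 64.5
```

Call:
{"op": "jog_arm", "data": {
  "turn": [
    [0,0.0056,0],
    [0,0.0056,0]
  ],
  "translation": [
    [0,0,0.001],
    [0,0,0.001]
  ],
  "grip": [1,1]
}}

```text
clock: 28.75
tool_pos: [0.6039, -0.1516, 0.0016]
eef_rot: [0.701, 0.701, 0.093, -0.092]
contact_force: [-0.9, -7.0, 4.8]
opening: 0.264
finger_force: 40.0
```

```bash
python3 w.py
```

```text
t 28.75 z 0.0016 phi 15.01 F [-0.9 -7.   4.8] M -1.45 equiv 12.6 dots [ 2.4  -4.44 -1.95 -4.19] scr [-0.36  0.29]
tongues 27.8 64.7
```

There is a clear snap: handle force fell from 10 to 3 N, and both tongue patches jumped (58→64 and 26→28). I'll stop here and let the base down gently.

Call:
{"op": "jog_arm", "data": {
  "turn": [
    [0,-0.006,0],
    [0,-0.012,0],
    [0,-0.018,0],
    [0,-0.024,0],
    [0,-0.03,0],
    [0,-0.036,0],
    [0,-0.036,0]
  ],
  "translation": [
    [-0.0005,0,-0.001],
    [-0.001,0,-0.002],
    [-0.0015,0,-0.003],
    [-0.002,0,-0.004],
    [-0.0025,0,-0.005],
    [-0.003,0,-0.006],
    [-0.003,0,-0.006]
  ],
  "grip": [1,1,1,1,1,1,1]
}}

```text
clock: 29.82
tool_pos: [0.6034, -0.1535, 0.0063]
eef_rot: [0.702, 0.703, 0.081, -0.081]
contact_force: [-0.0, 1.0, -1.8]
opening: 0.266
finger_force: 40.0
```

```bash
python3 w.py
```

```text
t 29.825 z 0.0063 phi 13.12 F [-0.   1.  -1.8] M -0.3 equiv -0.2 dots [ 2.29 -4.42 -1.95 -4.17] scr [-0.3   0.26]
tongues 27.3 65.4
```

Call:
{"op": "jog_arm", "data": {
  "turn": [
    [0,-0.008,0],
    [0,-0.016,0],
    [0,-0.024,0],
    [0,-0.032,0],
    [0,-0.032,0]
  ],
  "translation": [
    [-0.0005,0,-0.001],
    [-0.001,0,-0.002],
    [-0.0015,0,-0.003],
    [-0.002,0,-0.004],
    [-0.002,0,-0.004]
  ],
  "grip": [1,1,1,1,1]
}}

```text
clock: 30.65
tool_pos: [0.6036, -0.1576, 0.0098]
eef_rot: [0.704, 0.704, 0.069, -0.069]
contact_force: [-0.1, 0.7, -1.5]
opening: 0.266
finger_force: 40.0
```

```bash
python3 w.py
```

```text
t 30.65 z 0.0098 phi 11.19 F [-0.1  0.7 -1.5] M -0.09 equiv -1.0 dots [ 2.32 -4.43 -1.97 -4.16] scr [-0.19  0.13]
tongues 27.6 65.3
```

The base stays put with the bar unloaded, and the dots on both sides are unchanged, so it is resting on both props. Next I'll level the bar off the ceiling and draw it out.

Run:
```python
from h import *
s=r.get_state(); c=(s["tool_pos"],s["eef_rot"])
for a in(.075,.08,.085): print(a,lever(11.2,a)[0])
p,_=lever(11.2,.08); a=.08+(s["tool_pos"][1]-p[1])/np.cos(.195); print("a",a)
for phi in(9,7,5,3,1): print(phi,rel(phi,a,c,x=.6036))
print(rel(1,a-.12,c,x=.6036))
```

```text
0.075 [ 0.6046 -0.1636  0.0109]
0.08 [ 0.6046 -0.1587  0.0119]
0.085 [ 0.6046 -0.1538  0.0129]
a 0.08096391019637073
9 (array([ 0.0003, -0.0386, -0.0011]), array([ 0.0004,  0.0001, -0.0095]))
7 (array([ 0.0003, -0.0735, -0.0011]), array([ 0.0005,  0.0001, -0.016 ]))
5 (array([ 0.0002, -0.1084, -0.0011]), array([ 0.0009,  0.0001, -0.0224]))
3 (array([ 0.0002, -0.1433, -0.0011]), array([ 0.0014,  0.0001, -0.0289]))
1 (array([ 0.0002, -0.1783, -0.0011]), array([ 0.0022,  0.0001, -0.0353]))
(array([ 0.0002, -0.1783, -0.0011]), array([-0.1159,  0.0003, -0.0566]))
```

Call:
{"op": "jog_arm", "data": {
  "turn": [
    [0,-0.018,0],
    [0,-0.036,0],
    [0,-0.054,0],
    [0,-0.072,0],
    [0,-0.09,0],
    [0,-0.108,0],
    [0,-0.126,0],
    [0,-0.143,0],
    [0,-0.143,0]
  ],
  "translation": [
    [-0.001,0,-0.0035],
    [-0.001,0,-0.007],
    [-0.001,0,-0.0105],
    [-0.001,0,-0.014],
    [-0.001,0,-0.0175],
    [-0.001,0,-0.021],
    [-0.001,0,-0.024],
    [-0.001,0,-0.027],
    [-0.001,0,-0.027]
  ],
  "grip": [1,1,1,1,1,1,1,1,1],
  "force": 60
}}

```text
clock: 31.98
tool_pos: [0.6038, -0.163, 0.0363]
eef_rot: [0.707, 0.707, 0.019, -0.018]
contact_force: [0.4, -0.1, -1.4]
opening: 0.265
finger_force: 60.0
```

```bash
python3 w.py; python3 -c "
from h import *
snap('wrist'); places('wrist',('bar_mid','bar_tip')); rects('wrist',(('bar_mid',.07),)); snap('scene'); places('scene',('bar_mid','bar_tip'))"
```

```text
t 31.975 z 0.0363 phi 3.03 F [ 0.4 -0.1 -1.4] M 0.03 equiv -1.6 dots [ 2.23 -4.4  -1.96 -4.17] scr [-0.24  0.19]
tongues 27.7 64.9
bar_mid [([0.6019, -0.0516, 0.0662], 0.89)]
bar_tip []
bar_mid [([0.6042, -0.0511, 0.0616], 0.82)]
bar_tip [([0.6056, 0.0978, 0.0737], 0.89)]
```

Call:
{"op": "jog_arm", "data": {
  "turn": [
    [0,0,0],
    [0,0,0],
    [0,0,0],
    [0,0,0],
    [0,0,0],
    [0,0,0],
    [0,0,0],
    [0,0,0],
    [0,0,0],
    [0,0,0]
  ],
  "translation": [
    [-0.003,0,-0.002],
    [-0.012,0,-0.003],
    [-0.025,0,-0.003],
    [-0.04,0,-0.003],
    [-0.055,0,-0.003],
    [-0.07,0,-0.003],
    [-0.085,0,-0.003],
    [-0.1,0,-0.003],
    [-0.12,0,-0.003],
    [-0.12,0,-0.003]
  ],
  "grip": [1,1,1,1,1,1,1,1,1,1]
}}

```text
clock: 33.78
tool_pos: [0.6025, -0.2878, 0.0322]
eef_rot: [0.709, 0.705, 0.018, -0.018]
contact_force: [-0.2, -0.8, -3.9]
opening: 0.258
finger_force: 60.0
```

```bash
python3 w.py; python3 -c "
from h import *
snap('wrist'); places('wrist',('bar_mid','bar_tip')); rects('wrist',(('bar_mid',.07),)); snap('scene'); places('scene',('bar_mid','bar_tip')); snap('side'); places('side',('bar_mid','bar_tip'))"
```

```text
t 33.775 z 0.0322 phi 2.85 F [-0.2 -0.8 -3.9] M -0.56 equiv -0.9 dots [ 2.32 -4.42 -1.95 -4.16] scr [-0.44  0.35]
tongues 27.8 65.2
bar_mid [([0.6026, -0.1747, 0.0297], 0.79)]
bar_tip []
bar_mid 0.97 13583 c 603 -231 wh [ 22. 135.] ang 0.0
bar_mid [([0.6019, -0.1682, 0.0313], 0.79)]
bar_tip [([0.4408, 0.2599, -0.0004], 0.5)]
bar_mid [([0.5974, -0.1719, 0.031], 0.97)]
bar_tip [([0.6021, -0.0236, 0.0023], 0.67)]
```

The bar has pitched tip-down in the pads, with the tip on the bench at about (0.602,-0.023), clear of the plate. The base dots are unchanged. I'll lower the handle gently so the bar lies on the bench, then regrip at its centre.

Call:
{"op": "jog_arm", "data": {
  "turn": [
    [0,-0.006,0],
    [0,-0.012,0],
    [0,-0.02,0],
    [0,-0.03,0],
    [0,-0.04,0],
    [0,-0.05,0],
    [0,-0.05,0]
  ],
  "translation": [
    [-0.009,0,0.003],
    [-0.014,0,0.01],
    [-0.014,0,0.017],
    [-0.014,0,0.024],
    [-0.014,0,0.031],
    [-0.014,0,0.036],
    [-0.014,0,0.036]
  ],
  "grip": [1,1,1,1,1,1,1]
}}

```text
clock: 35.35
tool_pos: [0.6032, -0.295, -0.0045]
eef_rot: [0.707, 0.707, 0.001, -0.001]
contact_force: [0.1, -0.5, -0.9]
opening: 0.266
finger_force: 60.0
```

Call:
{"op": "jog_arm", "data": {
  "turn": [
    [0,0,0],
    [0,0,0],
    [0,0,0],
    [0,0,0],
    [0,0,0],
    [0,0,0],
    [0,0,0]
  ],
  "translation": [
    [0,0,0],
    [0,0,0],
    [0,0,0],
    [0.04,0,-0.002],
    [0.08,0,-0.002],
    [0.116,0,-0.002],
    [0.116,0,0]
  ],
  "grip": [0.65,0.5,0.5,0.5,0.5,0.5,0.5]
}}

```text
clock: 36.22
tool_pos: [0.6045, -0.1749, -0.0032]
eef_rot: [0.705, 0.709, 0.003, -0.002]
contact_force: [-0.7, -0.4, -0.4]
opening: 0.501
finger_force: 0.0
```

```bash
python3 w.py; python3 -c "
from h import *
st()
snap('wrist'); places('wrist',('bar_mid','bar_tip')); rects('wrist',(('bar_mid',.01),('rest_top',.03))); snap('scene'); places('scene',('bar_mid','bar_tip','rest_top')); snap('side'); places('side',('bar_mid','bar_tip'))"
```

```text
t 36.225 z -0.0032 phi 0.35 F [-0.7 -0.4 -0.4] M -0.1 equiv 0.2 dots [ 2.33 -4.41 -1.96 -4.18] scr [-0.41  0.31]
tongues 29.0 65.2
t 36.425 p [ 0.6032 -0.1823 -0.0039] q [ 0.7082  0.706   0.0003 -0.0004] F [-0.3453 -1.2214  0.4627] M [-0.0424 -0.1337  0.014 ] op 0.5027695301158153 ff 0.0
bar_mid [([0.6031, -0.1833, 0.0057], 0.7)]
bar_tip []
bar_mid 0.89 15341 c 602 -160 wh [209.  25.] ang 90.0
rest_top 0.78 14146 c 480 -152 wh [188.  45.] ang 81.4
bar_mid [([0.6031, -0.1811, 0.0045], 0.93)]
bar_tip [([0.6047, -0.0323, 0.0053], 0.68)]
rest_top [([0.448, -0.1543, 0.0269], 0.88), ([0.2089, 0.2915, 0.0424], 0.63), ([0.2201, -0.4062, 0.0399], 0.57), ([0.4381, 0.2567, -0.0018], 0.39)]
bar_mid [([0.6015, -0.1792, 0.0045], 0.78), ([0.4335, -0.3655, -0.0036], 0.17)]
bar_tip [([0.6058, -0.029, 0.0058], 0.82)]
```

Call:
{"op": "jog_arm", "data": {
  "turn": [
    [0,0,0],
    [0,0,0],
    [0,0,0],
    [0,0,0],
    [0,0,0],
    [0,0,0],
    [0,0,0],
    [0,0,0],
    [0,0,0],
    [0,0,0],
    [0,0,0]
  ],
  "translation": [
    [0.001,0,0.003],
    [0.001,0,0.003],
    [0.001,0,0.003],
    [0.001,0,0.003],
    [0.001,0,0.003],
    [0.001,0,0.003],
    [0.001,0,-0.01],
    [0.001,0,-0.04],
    [0.001,0,-0.08],
    [0.001,0,-0.11],
    [0.001,0,-0.11]
  ],
  "grip": [0.5,0.5,1,1,1,1,1,1,1,1,1],
  "force": 55
}}

```text
clock: 38.4
tool_pos: [0.6049, -0.1795, 0.1086]
eef_rot: [0.708, 0.707, 0.002, 0.001]
contact_force: [1.0, 0.2, -5.6]
opening: 0.26
finger_force: 55.0
```

```bash
python3 w.py; python3 -c "
from h import *
st(); s=r.get_state()
snap('wrist'); places('wrist',('bar_mid',)); rects('wrist',(('bar_mid',.12),)); snap('scene'); places('scene',('bar_mid','bar_tip','rest_top')); snap('side'); places('side',('bar_mid','bar_tip'))
print(toolmove([.448,-.154,.106],86))"
```

```text
t 38.4 z 0.1086 phi 0.29 F [ 1.   0.2 -5.6] M 0.01 equiv -5.7 dots [ 2.33 -4.41 -1.94 -4.18] scr [-0.33  0.25]
tongues 26.7 64.9
t 38.6 p [ 0.6018 -0.1793  0.1044] q [ 0.7074  0.7068 -0.0002 -0.0023] F [-0.207   0.4897 -5.4633] M [-0.0379 -0.11    0.009 ] op 0.2612503206057086 ff 54.998154044151306
bar_mid [([0.6019, -0.1865, 0.1173], 0.81)]
bar_mid 0.6 15638 c 601 -157 wh [ 25. 207.] ang 0.0
bar_mid [([0.5975, -0.1779, 0.1153], 0.69)]
bar_tip [([0.6026, -0.0326, 0.1182], 0.65)]
rest_top [([0.4498, -0.1558, 0.0294], 0.91), ([0.2186, -0.4063, 0.0444], 0.91), ([0.2087, 0.2921, 0.0424], 0.71), ([0.6028, -0.0313, 0.1188], 0.38)]
bar_mid [([0.6002, -0.1775, 0.117], 0.69)]
bar_tip [([0.6014, -0.0294, 0.1176], 0.74)]
(array([-0.0002, -0.0025,  0.0689]), array([ 0.0252, -0.1554,  0.0002]), array([0.7314, 0.682 , 0.    , 0.    ]))
```

Call:
{"op": "jog_arm", "data": {
  "turn": [
    [0,0,0.01],
    [0,0,0.03],
    [0,0,0.05],
    [0,0,0.069],
    [0,0,0.069],
    [0,0,0.069],
    [0,0,0.069],
    [0,0,0.069],
    [0,0,0.069],
    [0,0,0.069],
    [0,0,0.069],
    [0,0,0.069]
  ],
  "translation": [
    [0.005,-0.02,0],
    [0.01,-0.06,0],
    [0.02,-0.1,0],
    [0.027,-0.135,0],
    [0.027,-0.151,0],
    [0.027,-0.151,0.02],
    [0.027,-0.151,0.045],
    [0.027,-0.151,0.06],
    [0.027,-0.151,0.07],
    [0.027,-0.151,0.075],
    [0.027,-0.151,0.079],
    [0.027,-0.151,0.079]
  ],
  "grip": [1,1,1,1,1,1,1,1,1,1,1,1]
}}

```text
clock: 40.6
tool_pos: [0.4526, -0.152, 0.0274]
eef_rot: [0.731, 0.682, 0.001, -0.001]
contact_force: [-0.4, 0.5, -4.8]
opening: 0.264
finger_force: 55.0
```

```bash
python3 -c "
from h import *
st()
snap('wrist'); places('wrist',('bar_mid','rest_top')); rects('wrist',(('bar_mid',.042),('rest_top',.03))); snap('scene'); places('scene',('bar_mid','bar_tip','rest_top')); rects('scene',(('bar_mid',.042),('rest_top',.03)))"
```

```text
t 40.6 p [ 0.4526 -0.152   0.0274] q [ 0.7314  0.682   0.001  -0.0008] F [-0.4168  0.4536 -4.7907] M [-0.0174 -0.0014  0.0304] op 0.26360333354035603 ff 54.9980628490448
bar_mid [([0.4497, -0.1558, 0.0392], 0.9)]
rest_top []
bar_mid 0.95 15614 c 453 -131 wh [209.  25.] ang 85.8
rest_top 0.58 7017 c 445 -150 wh [195.  90.] ang 86.0
bar_mid [([0.4483, -0.1536, 0.0401], 0.81), ([0.6004, 0.0266, 0.067], 0.41)]
bar_tip [([0.4365, 0.2575, -0.0017], 0.74), ([0.4617, -0.0066, 0.0415], 0.64)]
rest_top [([0.2106, 0.2904, 0.0426], 0.85), ([0.2188, -0.4109, 0.0434], 0.69)]
bar_mid 0.76 993 c 452 -156 wh [306.  31.] ang 86.6
rest_top 0.82 2581 c 224 -406 wh [284. 141.] ang 73.1
rest_top 0.82 1179 c 247 316 wh [133. 293.] ang 15.2
```

Call:
{"op": "jog_arm", "data": {
  "turn": [
    [0,0,0],
    [0,0,0],
    [0,0,0],
    [0,0,0],
    [0,0,0]
  ],
  "translation": [
    [0,-0.002,0.001],
    [0,-0.002,0.002],
    [0,-0.002,0.003],
    [0,-0.002,0.004],
    [0,-0.002,0.004]
  ],
  "grip": [1,1,1,1,1]
}}

```text
clock: 41.78
tool_pos: [0.4505, -0.1518, 0.0232]
eef_rot: [0.731, 0.682, 0.001, -0.001]
contact_force: [-0.8, 0.8, -4.8]
opening: 0.261
finger_force: 55.0
```

Call:
{"op": "jog_arm", "data": {
  "turn": [
    [0,0,0],
    [0,0,0],
    [0,0,0],
    [0,0,0]
  ],
  "translation": [
    [0,0,0.001],
    [0,0,0.002],
    [0,0,0.002],
    [0,0,0.002]
  ],
  "grip": [1,1,1,1]
}}

```text
clock: 42.28
tool_pos: [0.4505, -0.1519, 0.023]
eef_rot: [0.731, 0.682, 0.001, -0.0]
contact_force: [-2.2, -0.1, 17.7]
opening: 0.263
finger_force: 55.0
```

Call:
{"op": "jog_arm", "data": {
  "turn": [
    [0,0,0],
    [0,0,0],
    [0,0,0],
    [0,0,0],
    [0,0,0],
    [0,0,0],
    [0,0,0],
    [0,0,0],
    [0,0,0]
  ],
  "translation": [
    [0,0,-0.0015],
    [0,0,-0.0015],
    [0,0,-0.0015],
    [0,0,-0.0015],
    [0,0,-0.01],
    [0,0,-0.04],
    [0,0,-0.09],
    [0,0,-0.15],
    [0,0,-0.15]
  ],
  "grip": [1,0.6,0.4,0.4,0.4,0.4,0.4,0.4,0.4]
}}

```text
clock: 43.4
tool_pos: [0.4529, -0.1528, 0.1754]
eef_rot: [0.732, 0.682, 0.003, 0.003]
contact_force: [0.5, 0.2, -0.2]
opening: 0.602
finger_force: 0.0
```

```bash
python3 w.py; python3 -c "
from h import *
st()
snap('wrist'); places('wrist',('bar_mid','bar_tip','rest_top')); rects('wrist',(('bar_mid',.04),('rest_top',.03))); snap('scene'); places('scene',('bar_mid','bar_tip','grease','driver','bearing','base','pocket')); snap('side'); places('side',('bar_mid','bar_tip','pocket'))"
```

```text
t 43.4 z 0.1754 phi 0.48 F [ 0.5  0.2 -0.2] M -0.03 equiv -0.0 dots [ 2.31 -4.42   nan   nan] scr [ 3.89 -2.14]
tongues 27.2 65.2
t 43.6 p [ 0.4494 -0.1523  0.1704] q [ 0.7314  0.6819  0.0001 -0.0017] F [-0.1778  0.4983  0.1942] M [-0.0752 -0.0808  0.0128] op 0.5995563676421959 ff 0.0
bar_mid [([0.4521, -0.1555, 0.0343], 0.95)]
bar_tip [([0.4621, -0.0022, 0.0364], 0.65)]
rest_top []
bar_mid 0.57 6353 c 450 -151 wh [294.  26.] ang 86.0
rest_top 0.61 2721 c 444 -152 wh [202.  90.] ang 85.5
rest_top 0.55 9 c 313 -268 wh [5. 2.] ang 79.4
rest_top 0.28 240 c 429 -360 wh [39. 17.] ang 0.1
bar_mid [([0.4457, -0.1544, 0.0354], 0.71)]
bar_tip []
grease [([0.5963, -0.3884, 0.0013], 0.81)]
driver [([0.4387, 0.2591, -0.0057], 0.81)]
bearing [([0.4263, -0.364, 0.0044], 0.74)]
base [([0.6046, 0.1607, 0.0136], 0.73)]
pocket [([0.5998, 0.074, 0.0782], 0.92)]
bar_mid [([0.4458, -0.1498, 0.0319], 0.97), ([0.605, 0.0298, 0.0681], 0.46), ([0.44, 0.2582, -0.0016], 0.29)]
bar_tip [([0.4603, -0.0041, 0.0359], 0.57)]
pocket [([0.606, 0.0702, 0.0788], 0.74)]w.py:6: RuntimeWarning: invalid value encountered in scalar divide
  p=im.mean(2)[v-w:v+w+1,u-w:u+w+1]; p=np.clip(p-np.median(p)-12,0,None); yy,xx=np.mgrid[-w:w+1,-w:w+1]; return np.array([u+(p*xx).sum()/p.sum(),v+(p*yy).sum()/p.sum()])
```

The bar lies on its rest, the base sits raised on its props (pocket at z≈0.078), and the bystanders haven't moved. Handing in.

```bash
python3 -c "
from plant import r
print(r.finish_job())"
```

```text
the job is handed in; nothing more can be done
None
```

I levered the base up and let it down onto both props, laid the bar back on the small rest, and handed the job in at about 44 s; the result was not reported, and the props were judged in from a force drop and camera changes rather than seen directly; on the way back the bar slipped tip-down in the grip and had to be laid on the bench and regripped.

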